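# Stack relief tiles on spacer sticks and roll them into the drying bay

## Task

Stack all the relief tiles that are here on the deck of the roller carrier for drying, one above the other, relief up, crosswise to the track and in the middle of the deck. Each tile, the lowest too, must lie level on two spacer sticks of its own, one under each end where the tile is plain, lying across the tile, so that air gets round it and nothing rests on the relief. Build the stack with the carrier at the loading end of the track, then push the carrier along the rollers fully home against the stop in the slatted drying bay, with the stack still standing, and let go; do not knock over any of the pots standing about.

Things in the scene. Friction and masses are not known exactly. Their poses are not given: they have to be found in the camera images.
- track: Fixed aluminium roller track on the table, 13 free-turning grey rollers (tops at z = 45 mm) between side rails, leading into a wooden drying bay. Origin on the table, on the middle line; x along the track into the bay, z up. Track x = -180 to 284 mm; rails at y = +-75 to +-82 mm, tops at z = 53 mm; rear cross tie at x = -177 mm, top at z = 47 mm.
- bay_mouth (a point): Middle of the drying bay's open mouth, 128 mm along x from the track's origin, 130 mm above the table; axes as the track's. The slatted bay reaches 162 mm deeper, is 196 mm wide outside; roof from 206 to 216 mm above the table, a dish fixed on it to 245 mm. Two rubber buffers at its back stop the carrier when the carrier's origin is 184 mm along x from the track's.
- carrier: Loose grey-topped carrier board on the rollers, about 0.35 kg, 2 mm play between the rails, rolls very easily. Origin on the underside, under the middle of the deck where tiles go; x into the bay, z up; it starts 0 to 20 mm from the track's origin. Deck 146 mm wide (y), 12 mm thick, x = -125 (tail) to 60 mm (front).
- push_block (a point): Centre of the dark wooden push block that stands on the carrier's tail, 105 mm behind the carrier's origin; 22 mm (x) by 60 mm (y), 30 mm tall, its top 42 mm above the carrier's underside; axes as the carrier's.
- tile_1: Leather-hard terracotta tile, 140 x 56 x 14 mm, about 0.2 kg, with a relief motif in the middle of its upper face, 74 x 46 mm, standing 5 mm proud; the 33 mm at each end are plain. Origin at the centre of the underside; x along its length, z up through the relief. The tiles start flat, relief up, side by side on a 6 mm wooden board, in front of the fixed tool chest (210 mm tall). Two or three tiles are present.
- tile_2: Leather-hard terracotta tile, 140 x 56 x 14 mm, about 0.2 kg, with a relief motif in the middle of its upper face, 74 x 46 mm, standing 5 mm proud; the 33 mm at each end are plain. Origin at the centre of the underside; x along its length, z up through the relief. The tiles start flat, relief up, side by side on a 6 mm wooden board, in front of the fixed tool chest (210 mm tall). Two or three tiles are present.
- tile_3: Leather-hard terracotta tile, 140 x 56 x 14 mm, about 0.2 kg, with a relief motif in the middle of its upper face, 74 x 46 mm, standing 5 mm proud; the 33 mm at each end are plain. Origin at the centre of the underside; x along its length, z up through the relief. The tiles start flat, relief up, side by side on a 6 mm wooden board, in front of the fixed tool chest (210 mm tall). Two or three tiles are present.
- tile_1_a (a point): Point 53 mm from the middle of tile_1 towards its +x end, 8 mm below its underside: where the centre of a spacer stick under that end should be.
- tile_1_b (a point): Point 53 mm from the middle of tile_1 towards its -x end, 8 mm below its underside: where the centre of a spacer stick under that end should be.
- tile_2_a (a point): Point 53 mm from the middle of tile_2 towards its +x end, 8 mm below its underside: where the centre of a spacer stick under that end should be.
- tile_2_b (a point): Point 53 mm from the middle of tile_2 towards its -x end, 8 mm below its underside: where the centre of a spacer stick under that end should be.
- tile_3_a (a point): Point 53 mm from the middle of tile_3 towards its +x end, 8 mm below its underside: where the centre of a spacer stick under that end should be.
- tile_3_b (a point): Point 53 mm from the middle of tile_3 towards its -x end, 8 mm below its underside: where the centre of a spacer stick under that end should be.
- stick_1: Pale wooden spacer stick, 70 mm long and 16 x 16 mm in section, about 20 g. Origin at its centre; x along its length. All seven are alike and lie in two rows in a shallow tray on the right (floor 6 mm, lip 13 mm above the table); each tile takes any two, the rest may stay.
- stick_2: Pale wooden spacer stick, 70 mm long and 16 x 16 mm in section, about 20 g. Origin at its centre; x along its length. All seven are alike and lie in two rows in a shallow tray on the right (floor 6 mm, lip 13 mm above the table); each tile takes any two, the rest may stay.
- stick_3: Pale wooden spacer stick, 70 mm long and 16 x 16 mm in section, about 20 g. Origin at its centre; x along its length. All seven are alike and lie in two rows in a shallow tray on the right (floor 6 mm, lip 13 mm above the table); each tile takes any two, the rest may stay.
- stick_4: Pale wooden spacer stick, 70 mm long and 16 x 16 mm in section, about 20 g. Origin at its centre; x along its length. All seven are alike and lie in two rows in a shallow tray on the right (floor 6 mm, lip 13 mm above the table); each tile takes any two, the rest may stay.
- stick_5: Pale wooden spacer stick, 70 mm long and 16 x 16 mm in section, about 20 g. Origin at its centre; x along its length. All seven are alike and lie in two rows in a shallow tray on the right (floor 6 mm, lip 13 mm above the table); each tile takes any two, the rest may stay.
- stick_6: Pale wooden spacer stick, 70 mm long and 16 x 16 mm in section, about 20 g. Origin at its centre; x along its length. All seven are alike and lie in two rows in a shallow tray on the right (floor 6 mm, lip 13 mm above the table); each tile takes any two, the rest may stay.
- stick_7: Pale wooden spacer stick, 70 mm long and 16 x 16 mm in section, about 20 g. Origin at its centre; x along its length. All seven are alike and lie in two rows in a shallow tray on the right (floor 6 mm, lip 13 mm above the table); each tile takes any two, the rest may stay.
- beaker: Grey beaker 65 mm wide, 83 mm tall, a bystander standing on the low rolling board to the right; origin at its underside.
- pot: Grey pinch pot 69 mm wide, 49 mm tall, a bystander on the rolling board; origin at its underside.
- cup: Terracotta cup 67 mm wide, 69 mm tall, a bystander on the bench hook at the far left; origin at its underside.

How it is judged:
On the way:
1. all tiles present lie stacked clear of the carrier's deck, level and at rest, the carrier still at the loading end (horizontal distance between each of tile_1, tile_2, tile_3 and carrier below 0.02 m and angle between the x axis of each of tile_1, tile_2, tile_3 and the y axis of carrier, either way round below 0.12 rad and angle between each of tile_1, tile_2, tile_3's own z axis and vertical below 0.035 rad and linear speed of each of tile_1, tile_2, tile_3 below 0.02 m/s and z of each of tile_1, tile_2, tile_3 in the frame of carrier above 0.025 m and x of carrier in the frame of track below 0.06 m), for 0.3 s.
At the end, for the whole second after the job is handed in: Carrier at rest within 8 mm of the stop. Every tile present: relief up, level within 2 deg, within 20 mm of the deck's middle and 7 deg of square across it, on two sticks lying across it (within 14 deg), each centred within 15 mm of the point under its end (53 mm from the tile's middle) (horizontal distance between each of tile_1, tile_2, tile_3 and carrier below 0.02 m and angle between the x axis of each of tile_1, tile_2, tile_3 and the y axis of carrier, either way round below 0.12 rad and angle between each of tile_1, tile_2, tile_3, carrier's own z axis and vertical below 0.035 rad and linear speed of each of tile_1, tile_2, tile_3 below 0.02 m/s and ((distance between stick_1 and tile_1_a below 0.015 m and angle between the x axis of stick_1 and the y axis of tile_1, either way round below 0.25 rad) or (distance between stick_2 and tile_1_a below 0.015 m and angle between the x axis of stick_2 and the y axis of tile_1, either way round below 0.25 rad) or (distance between stick_3 and tile_1_a below 0.015 m and angle between the x axis of stick_3 and the y axis of tile_1, either way round below 0.25 rad) or (distance between stick_4 and tile_1_a below 0.015 m and angle between the x axis of stick_4 and the y axis of tile_1, either way round below 0.25 rad) or (distance between stick_5 and tile_1_a below 0.015 m and angle between the x axis of stick_5 and the y axis of tile_1, either way round below 0.25 rad) or (distance between stick_6 and tile_1_a below 0.015 m and angle between the x axis of stick_6 and the y axis of tile_1, either way round below 0.25 rad) or (distance between stick_7 and tile_1_a below 0.015 m and angle between the x axis of stick_7 and the y axis of tile_1, either way round below 0.25 rad)) and ((distance between stick_1 and tile_1_b below 0.015 m and angle between the x axis of stick_1 and the y axis of tile_1, either way round below 0.25 rad) or (distance between stick_2 and tile_1_b below 0.015 m and angle between the x axis of stick_2 and the y axis of tile_1, either way round below 0.25 rad) or (distance between stick_3 and tile_1_b below 0.015 m and angle between the x axis of stick_3 and the y axis of tile_1, either way round below 0.25 rad) or (distance between stick_4 and tile_1_b below 0.015 m and angle between the x axis of stick_4 and the y axis of tile_1, either way round below 0.25 rad) or (distance between stick_5 and tile_1_b below 0.015 m and angle between the x axis of stick_5 and the y axis of tile_1, either way round below 0.25 rad) or (distance between stick_6 and tile_1_b below 0.015 m and angle between the x axis of stick_6 and the y axis of tile_1, either way round below 0.25 rad) or (distance between stick_7 and tile_1_b below 0.015 m and angle between the x axis of stick_7 and the y axis of tile_1, either way round below 0.25 rad)) and ((distance between stick_1 and tile_2_a below 0.015 m and angle between the x axis of stick_1 and the y axis of tile_2, either way round below 0.25 rad) or (distance between stick_2 and tile_2_a below 0.015 m and angle between the x axis of stick_2 and the y axis of tile_2, either way round below 0.25 rad) or (distance between stick_3 and tile_2_a below 0.015 m and angle between the x axis of stick_3 and the y axis of tile_2, either way round below 0.25 rad) or (distance between stick_4 and tile_2_a below 0.015 m and angle between the x axis of stick_4 and the y axis of tile_2, either way round below 0.25 rad) or (distance between stick_5 and tile_2_a below 0.015 m and angle between the x axis of stick_5 and the y axis of tile_2, either way round below 0.25 rad) or (distance between stick_6 and tile_2_a below 0.015 m and angle between the x axis of stick_6 and the y axis of tile_2, either way round below 0.25 rad) or (distance between stick_7 and tile_2_a below 0.015 m and angle between the x axis of stick_7 and the y axis of tile_2, either way round below 0.25 rad)) and ((distance between stick_1 and tile_2_b below 0.015 m and angle between the x axis of stick_1 and the y axis of tile_2, either way round below 0.25 rad) or (distance between stick_2 and tile_2_b below 0.015 m and angle between the x axis of stick_2 and the y axis of tile_2, either way round below 0.25 rad) or (distance between stick_3 and tile_2_b below 0.015 m and angle between the x axis of stick_3 and the y axis of tile_2, either way round below 0.25 rad) or (distance between stick_4 and tile_2_b below 0.015 m and angle between the x axis of stick_4 and the y axis of tile_2, either way round below 0.25 rad) or (distance between stick_5 and tile_2_b below 0.015 m and angle between the x axis of stick_5 and the y axis of tile_2, either way round below 0.25 rad) or (distance between stick_6 and tile_2_b below 0.015 m and angle between the x axis of stick_6 and the y axis of tile_2, either way round below 0.25 rad) or (distance between stick_7 and tile_2_b below 0.015 m and angle between the x axis of stick_7 and the y axis of tile_2, either way round below 0.25 rad)) and ((distance between stick_1 and tile_3_a below 0.015 m and angle between the x axis of stick_1 and the y axis of tile_3, either way round below 0.25 rad) or (distance between stick_2 and tile_3_a below 0.015 m and angle between the x axis of stick_2 and the y axis of tile_3, either way round below 0.25 rad) or (distance between stick_3 and tile_3_a below 0.015 m and angle between the x axis of stick_3 and the y axis of tile_3, either way round below 0.25 rad) or (distance between stick_4 and tile_3_a below 0.015 m and angle between the x axis of stick_4 and the y axis of tile_3, either way round below 0.25 rad) or (distance between stick_5 and tile_3_a below 0.015 m and angle between the x axis of stick_5 and the y axis of tile_3, either way round below 0.25 rad) or (distance between stick_6 and tile_3_a below 0.015 m and angle between the x axis of stick_6 and the y axis of tile_3, either way round below 0.25 rad) or (distance between stick_7 and tile_3_a below 0.015 m and angle between the x axis of stick_7 and the y axis of tile_3, either way round below 0.25 rad)) and ((distance between stick_1 and tile_3_b below 0.015 m and angle between the x axis of stick_1 and the y axis of tile_3, either way round below 0.25 rad) or (distance between stick_2 and tile_3_b below 0.015 m and angle between the x axis of stick_2 and the y axis of tile_3, either way round below 0.25 rad) or (distance between stick_3 and tile_3_b below 0.015 m and angle between the x axis of stick_3 and the y axis of tile_3, either way round below 0.25 rad) or (distance between stick_4 and tile_3_b below 0.015 m and angle between the x axis of stick_4 and the y axis of tile_3, either way round below 0.25 rad) or (distance between stick_5 and tile_3_b below 0.015 m and angle between the x axis of stick_5 and the y axis of tile_3, either way round below 0.25 rad) or (distance between stick_6 and tile_3_b below 0.015 m and angle between the x axis of stick_6 and the y axis of tile_3, either way round below 0.25 rad) or (distance between stick_7 and tile_3_b below 0.015 m and angle between the x axis of stick_7 and the y axis of tile_3, either way round below 0.25 rad)) and x of carrier in the frame of track above 0.176 m and linear speed of carrier below 0.01 m/s); the robot touches nothing.
It fails at once if a bystander pot is knocked over (angle between any of beaker, pot, cup's own z axis and vertical above 0.6 rad).
Of tile_1, tile_2, tile_3 only 2 to 3 are there at a start; the rules pass over those that are not, and their reading is None.
At some moment in a run one of stick_1, stick_2, stick_3, stick_4, stick_5, stick_6, stick_7 may be knocked a few centimetres aside while the robot is not near it.
It also fails if it takes over 210 s, if anything falls off the work surface, if the arm or the gripper's body presses on something with over 40 N, if the wrist force passes 120 N, or if a joint passes its speed limit or range.

## Robot

A 6-joint arm with a two-finger parallel gripper is mounted at the origin on a cart in front of the work surface, level with it; the furniture and walls round the work are solid. World frame = base frame: x ahead of the robot, y to its left, z up, the work surface at z = 0. Lengths are in m, angles in rad, forces in N, time in s.
With the tool pointing down it reaches from about 0.3 to 0.775 m from the base axis. Payload 14.6 kg.
Tool frame: the origin (TCP) lies at the very end of the fingers, on their centre line; the grasp point (between the pads) lies 19 mm behind it; z points along the fingers, y is the line along which they close (so a half turn about z gives the same grasp; the last joint's range is limited). The gripper opens to 85 mm and grips with 20 to 120 N. Pads are 22 mm wide; open, the fingers measure 114 mm over their backs; the gripper's body (76 mm by 85 mm) begins 54 mm behind the grasp point. The pads swing forward as they close: fully open they stand 13 mm farther back than shut.
Start: joints at [1.105, 0.3, 1.521, -0, 1.321, -0.067], TCP at [0.214, 0.507, 0.231] pointing down, gripper open.
Joint ranges: [-3.03, 3.03], [-0.79, 2.21], [0.23, 2.52], [-1.04, 4.18], [0, 3.07], [-2.55, 2.55]. Speed limits (rad/s): [2.22, 2.22, 2.57, 3.14, 3.14, 3.14].

## Interface

Orientations are given as a unit quaternion [w, x, y, z].
In Python, from cell import sensors, cams, job gives the robot as it stands.
- The arm moves only by the tool servo_tool, never from a script. Its argument "moves" is a list of rows, each an object with "dp": the shift along the tool's x, y, z in m, a list of three; "turn": the turn about the tool's z in degrees. In form: [{"dp": [tx, ty, tz], "turn": turn}, ...]. A call has 1 to 12 rows; each row is the pose to reach, as a shift and turn from the pose commanded when the call began, along the tool's axes at that moment; what a row does not reach only later rows make up. A row lasts 1/10 s, in which the tool goes at most 50 mm and 8.59 degrees, less where a joint would pass 70% of its speed; a pose out of reach is approached as far as the arm can. A call with a gripper value outside its range is refused whole. "claw" is the finger opening in m, from 0 to 0.0854, set as the call begins (left out, the last holds). The fingers move at their own pace and stop on an object; "force" is the grip in N (left out, the last holds). Time passes only in rows, so rows that repeat a pose let the fingers close. It gives the time, the measured TCP pose, the force, the opening and the grip force at its end, in the units of the state.
- sensors.state(): the state, without advancing time (a new reading comes with each control period).
- cams.camera(name): name is "side" or "top"; returns a dict with "frame" (400x640x3 uint8, red, green, blue), "intrinsics" (3x3 intrinsics, pixels), "distortion" ([k1, k2, p1, p2, k3] as OpenCV has them; the pictures are not rectified), "R" (3x3) and "t" (3): a world point X has camera coordinates R X + t. Camera axes: x right, y down, z forward; pixel columns grow to the right and rows downward; lengths in m; the calibration is good to about 2 mm. A picture is of the moment at which its call begins. There is no depth.
- job.finish_job(): hands the job in; it is judged then, once.
Trained networks look in a picture, given as the dict that the camera call returned (one of the last four; its "shot" number tells which), for a name from the list of things; names that differ only in an ending like _2 or _b are one class to them, and where a whole thing is asked for, a point or a joint stands for the part that bears it (a point fixed in the world has none). Each returns a list of dicts, best first, with "p" (0 to 1); they miss things now and then, are a little off and sometimes report something else, mostly with a low value. They report only what shows in the picture. A call takes as long as a camera call.
- cams.look_for(picture, label): "location" ([x, y, z] in m, in world coordinates, good to about 4 mm: the middle of the surface that is visible of it).
- cams.spot_point(picture, label): "location" ([x, y, z] in m, in world coordinates, good to about 4 mm: a listed point, or the origin of a listed thing).
The state is a dict: "time_s": time; "joints": joint angles; "joint_vel": joint speeds; "joint_efforts": joint torques, N m; "ee_pos": TCP position; "ee_rot": TCP orientation; "ft_force": force on the tool from outside, world axes, zero at the start; "torque": the same for the moment, N m; "opening": finger opening in m; "grasp_force": force on a finger pad.
Only numpy, scipy, OpenCV 4.12 (cv2) and the standard library are available. Lean on these libraries where they do the work, as an engineer would, in place of code of your own. Each camera call takes 0.05 s, during which the arm holds its last target. There are 200 camera calls.

## Working session

There is one attempt and no reset: what is moved stays moved. The work goes in short steps, Python scripts to look and compute and a tool call to move; the robot and the scene stay as the last step left them, time stands still between calls to the robot, and variables do not carry over. Pictures are saved under pics/ and viewed, at most 15 in all, crops included, and the job is handed in when it is done.

Besides the shell and the picture viewer there is one more tool, called after ">>>" by a JSON object that holds its "op" and its "data", one argument or row to a line. servo_tool: Moves the arm, as the interface text tells. Its arguments: {"type":"object","properties":{"moves":{"type":"array","items":{"type":"object","properties":{"dp":{"type":"array","items":{"type":"number"}},"turn":{"type":"number"}}}},"claw":{"type":"number"},"force":{"type":"number"}},"required":["moves"]}

```bash
ls; mkdir -p pics; cat > h.py <<'E'
import numpy as np, cv2
from cell import sensors, cams, job
from scipy.spatial.transform import Rotation as Ro
def rot():
    s=sensors.state(); q=s['ee_rot']; return s,Ro.from_quat([q[1],q[2],q[3],q[0]]).as_matrix()
def save(pic,name): cv2.imwrite('pics/'+name,pic['frame'][...,::-1])
def ray(pic,uv,z):
    K=np.array(pic['intrinsics']);D=np.array(pic['distortion'])
    p=cv2.undistortPoints(np.array(uv,float).reshape(-1,1,2),K,D)[:,0]
    d=np.c_[p,np.ones(len(p))]@np.array(pic['R']); c=-np.array(pic['R']).T@np.array(pic['t'])
    return c+d*((z-c[2])/d[:,2])[:,None]
def proj(pic,X):
    R=np.array(pic['R']);return cv2.projectPoints(np.array(X,float).reshape(-1,3),cv2.Rodrigues(R)[0],np.array(pic['t'],float),np.array(pic['intrinsics']),np.array(pic['distortion'],float))[0][:,0]
E
python3 - <<'E'
from h import *
for n in ['top','side']:
    p=cams.camera(n); save(p,n+'0.png'); R=np.array(p['R']);print(n,(-R.T@p['t']).round(3),R[2].round(2),p['intrinsics'][0][0])
    for l in ['tile_1','stick_1','carrier','push_block','track','bay_mouth','beaker','pot','cup']:
        for f in (cams.look_for,cams.spot_point):
            try: print(n,f.__name__[:4],l,[(np.array(d['location']).round(3).tolist(),round(d['p'],2)) for d in f(p,l)])
            except Exception as e: print(l,e)
s,R=rot();print(s['time_s'],s['ee_pos'],R.round(3))
E
```

```text
pics
top [0.397 0.065 1.665] [ 0.08  0.   -1.  ] 401.45707398633385
top call tile_1 [([0.449, 0.159, 0.019], 0.86), ([0.458, 0.254, 0.017], 0.86), ([0.389, -0.318, 0.02], 0.3)]
top call tile_1 [([0.447, 0.159, 0.005], 0.56)]
top call stick_1 [([0.398, -0.27, 0.023], 0.66), ([0.471, -0.363, 0.024], 0.59), ([0.401, -0.406, 0.026], 0.45), ([0.475, -0.411, 0.024], 0.42), ([0.398, -0.362, 0.023], 0.42)]
top call stick_1 [([0.397, -0.319, 0.012], 0.65), ([0.399, -0.365, 0.016], 0.53), ([0.465, -0.367, 0.012], 0.47), ([0.395, -0.413, 0.017], 0.46), ([0.394, -0.271, 0.014], 0.46), ([0.467, -0.314, 0.012], 0.45), ([0.469, -0.413, 0.013], 0.42), ([0.617, -0.344, 0.027], 0.26)]
top call carrier [([0.495, -0.125, 0.06], 0.79), ([0.398, -0.363, 0.023], 0.47)]
top call carrier [([0.53, -0.127, 0.046], 0.58), ([0.429, -0.125, 0.071], 0.29)]
top call push_block [([0.506, -0.125, 0.059], 0.77)]
top call push_block [([0.43, -0.126, 0.074], 0.63), ([0.5, 0.154, -0.002], 0.46)]
top call track [([0.687, -0.124, 0.216], 0.8)]
top call track []
top call bay_mouth [([0.689, -0.127, 0.216], 0.93)]
top call b
[... 1531 characters left out ...]
e call track [([0.53, -0.126, 0.006], 0.97)]
side call bay_mouth [([0.688, -0.206, 0.068], 0.66)]
side call bay_mouth [([0.658, -0.128, 0.13], 0.59)]
side call beaker [([0.55, -0.451, 0.076], 0.92), ([0.686, -0.207, 0.074], 0.71), ([0.455, 0.234, 0.022], 0.6)]
side call beaker [([0.556, -0.428, 0.021], 0.81), ([0.388, -0.361, 0.018], 0.73)]
side call pot [([0.626, -0.326, 0.064], 0.6), ([0.445, 0.143, 0.025], 0.28)]
side call pot [([0.612, -0.341, 0.023], 0.66)]
side call cup [([0.419, 0.512, 0.068], 0.77)]
side call cup [([0.424, 0.54, 0.018], 0.78), ([0.395, 0.17, -0.005], 0.46)]
1.9 [0.21358121 0.506826   0.23128147] [[-0.922  0.388  0.   ]
 [ 0.388  0.922 -0.   ]
 [-0.    -0.    -1.   ]]
```

View pics/top0.png

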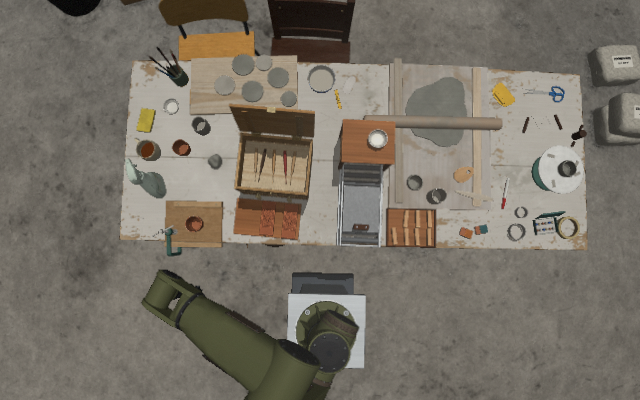

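View pics/side0.png

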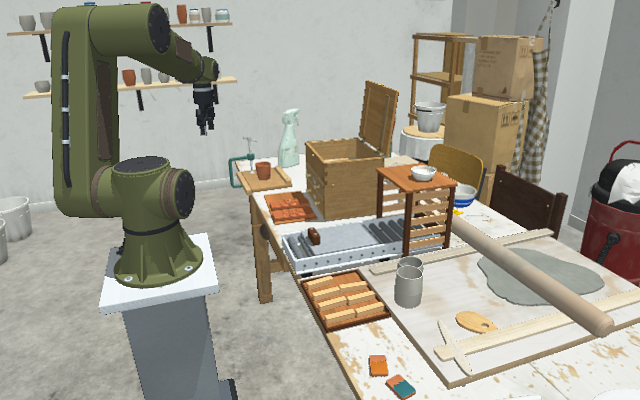

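```bash
python3 - <<'E'
import cv2
a=cv2.imread('pics/top0.png'); b=cv2.imread('pics/side0.png')
import numpy as np
c=cv2.resize(a[185:255,225:445],None,fx=3.6,fy=3.6,interpolation=cv2.INTER_CUBIC)
d=cv2.resize(b[185:340,250:470],None,fx=2,fy=2,interpolation=cv2.INTER_CUBIC)
o=np.zeros((c.shape[0]+d.shape[0],800,3),np.uint8);o[:c.shape[0],:c.shape[1]]=c;o[c.shape[0]:,:d.shape[1]]=d
cv2.imwrite('pics/c0.png',o)
E
```

```text
(no output)
```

View pics/c0.png

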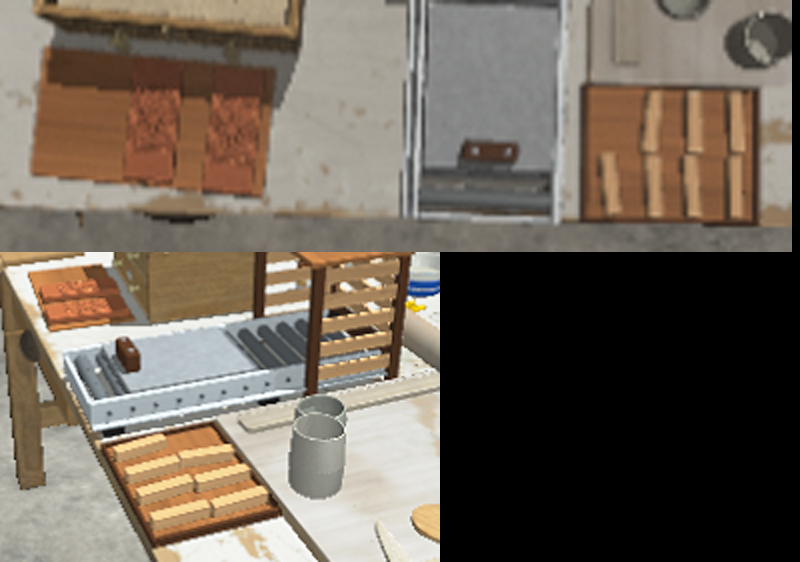

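```bash
cat > m.py <<'E'
from h import *
def comps(pic,mask,z,amin,label):
    n,L,S,C=cv2.connectedComponentsWithStats(mask.astype(np.uint8))
    for i in range(1,n):
        if S[i,4]<amin: continue
        v,u=np.where(L==i); P=ray(pic,np.c_[u,v],z)[:,:2]
        c,s,a=cv2.minAreaRect((P*1000).astype(np.float32)); 
        w,vec=np.linalg.eigh(np.cov(P.T)); d=vec[:,1]*np.sign(vec[0,1])
        print(label,'n',S[i,4],'mean',P.mean(0).round(4),'rect',np.round(np.array(c)/1000,4),np.round(s),'ang',round(np.degrees(np.arctan2(d[1],d[0])),1))
def sticks(pic):
    f=pic['frame'].astype(int); H=cv2.cvtColor(pic['frame'],cv2.COLOR_RGB2HSV)
    m=np.zeros(f.shape[:2],bool); m[200:252,380:440]=1
    m&=(f[...,0]>190)&(f[...,2]<175)
    comps(pic,m,0.022,20,'stick')
E
python3 - <<'E'
from m import *
p=cams.camera('top'); f=p['frame'].astype(int)
sticks(p)
for uv in [(267,232),(255,225),(267,220),(288,225),(278,225),(289,236)]: print(uv,f[uv[1],uv[0]])
m=np.zeros(f.shape[:2],bool); m[195:245,228:305]=1
m&=(f[...,0]-f[...,1]>1.9*(f[...,1]-f[...,2])+12)
m=cv2.morphologyEx(m.astype(np.uint8),cv2.MORPH_CLOSE,np.ones((3,3)))
comps(p,m,0.022,60,'tile')
cv2.imwrite('pics/m.png',cv2.resize(m[190:250,225:305]*255,None,fx=5,fy=5,interpolation=0))
print('tail,block rear top,front', ray(p,[(360,232)],.057),ray(p,[(360,230)],.087))
for r in (175,200,225): print(r,f[r,334:390].mean(1).astype(int))
E
```

```text
(267, 232) [147  87  62]
(255, 225) [134  89  58]
(267, 220) [139  82  56]
(288, 225) [113  68  51]
(278, 225) [146  97  63]
(289, 236) [146  87  63]
tail,block rear top,front [[ 0.40831008 -0.12692811  0.057     ]] [[ 0.41593827 -0.12321888  0.087     ]]
175 [ 92  91  93  92  94  96 103  77  95 108  60  59  58  60  60  61  61  61
  61  61  61  62  62  61  63  62  61  62  62  61  60  62  61  61  60  59
  61  58  59  60  60  59  62  59  57  60  76 104 116 152 161 162 154 147
 135 110]
200 [162 160 163 161 135 193 102 161 181  70 134 136 137 137 135 135 138 138
 138 137 136 136 139 139 137 136 138 140 137 137 136 138 138 137 137 136
 135 136 136 134 134 136 138 135 130 125 168 197 183 167 167 165 165 147
  85 123]
225 [160 160 158 131 186 101 161 195  74 132 134 136 137 133 131 132 133 135
 128  79  51  58  70  71  57  55  57  56  57  57  56  56  57  64  73 117
 132 132 133 129 130 133 134 134 135 150 192 176 168 167 166 150  71  61
  84 101]
```

View pics/m.png

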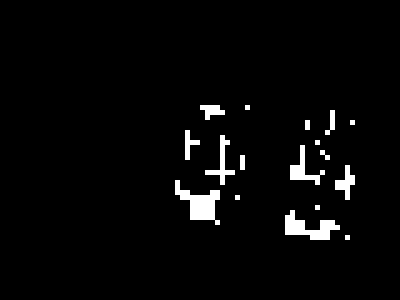

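```bash
sed -i 's/m&=(f\[...,0\]>190).*/m\&=(f[...,0]>130)\&(f[...,1]>100)\&(f[...,0]-f[...,2]>45)/' m.py
python3 - <<'E'
from m import *
p=cams.camera('top'); f=p['frame'].astype(int)
sticks(p)
m=np.zeros(f.shape[:2],bool); m[195:245,228:305]=1
m&=(f[...,0]>1.59*f[...,1])
m=cv2.morphologyEx(m.astype(np.uint8),cv2.MORPH_CLOSE,np.ones((3,3)))
comps(p,m,0.022,60,'tile')
ms=np.zeros(f.shape[:2],np.uint8);ms[200:252,380:440]=1
ms=ms*((f[...,0]>130)&(f[...,1]>100)&(f[...,0]-f[...,2]>45))
cv2.imwrite('pics/m2.png',cv2.resize(np.hstack([m[190:250,225:305]*255,ms[190:250,375:445]*255]),None,fx=5,fy=5,interpolation=0))
print(f[225,385:438])
E
```

```text
stick n 148 mean [ 0.4325 -0.3212] rect [ 0.4334 -0.3194] [140.  23.] ang 1.6
stick n 156 mean [ 0.4346 -0.3681] rect [ 0.433 -0.368] [ 21. 143.] ang -0.6
stick n 122 mean [ 0.4339 -0.4173] rect [ 0.4336 -0.418 ] [144.  13.] ang 0.2
stick n 69 mean [ 0.3988 -0.2729] rect [ 0.3978 -0.2732] [71. 16.] ang 7.7
tile n 450 mean [0.4553 0.2503] rect [0.4563 0.2502] [ 56. 137.] ang -3.8
tile n 428 mean [0.4424 0.1596] rect [0.4448 0.1589] [ 55. 134.] ang -3.4
[[156 150 142]
 [ 80  71  65]
 [ 85  59  43]
 [116  79  56]
 [140  94  62]
 [141  96  65]
 [139  94  63]
 [140  94  64]
 [140  94  65]
 [139  94  63]
 [140  95  64]
 [138  95  63]
 [139  94  64]
 [141  96  65]
 [137  92  61]
 [139  93  64]
 [138  93  63]
 [115  81  58]
 [136 107  79]
 [182 144 104]
 [186 148 107]
 [190 152 116]
 [167 130  99]
 [138  94  64]
 [137  92  63]
 [138  93  62]
 [140  96  64]
 [140  95  63]
 [141  96  65]
 [144  97  65]
 [105  77  54]
 [156 122  90]
 [185 145 107]
 [188 148 108]
 [179 138 100]
 [154 110  76]
 [144  98  65]
 [144  98  65]
 [144  98  67]
 [143  98  65]
 [144  97  67]
 [143  97  66]
 [ 85  64  48]
 [172 135  99]
 [184 144 106]
 [186 147 106]
 [194 152 111]
 [141  96  65]
 [139  95  64]
 [ 60  46  36]
 [ 85  63  49]
 [133 119 106]
 [157 146 132]]
```

View pics/m2.png

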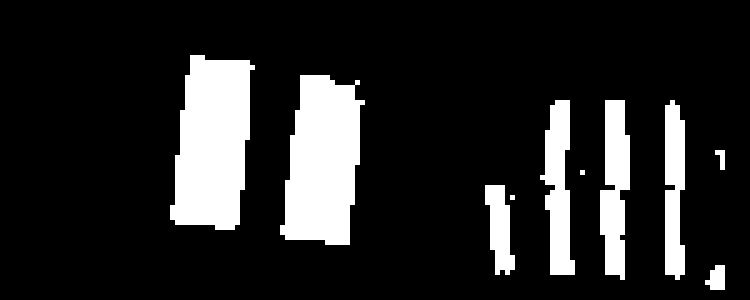

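```bash
cat >> m.py <<'E'
def sticks2(pic,cut=0.4335):
    f=pic['frame'].astype(int)
    m=np.zeros(f.shape[:2],bool); m[200:252,380:440]=1
    m&=(f[...,0]>130)&(f[...,1]>100)&(f[...,0]-f[...,2]>45)
    v,u=np.indices(m.shape); X=ray(pic,np.c_[u.ravel(),v.ravel()],0.022)[:,0].reshape(m.shape)
    for k in (m&(X<cut-.002), m&(X>cut+.002)): comps(pic,k,0.022,25,'stick')
E
python3 - <<'E'
from m import *
p=cams.camera('top');sticks2(p)
s,R=rot();print(s['time_s'],s['joints'],s['ee_pos'])
E
```

```text
stick n 66 mean [ 0.3955 -0.2731] rect [ 0.3956 -0.2732] [66. 17.] ang 7.3
stick n 75 mean [ 0.3961 -0.3228] rect [ 0.3964 -0.3226] [66. 17.] ang 4.0
stick n 76 mean [ 0.3977 -0.3669] rect [ 0.3955 -0.3672] [70. 18.] ang 5.2
stick n 57 mean [ 0.3957 -0.4169] rect [ 0.3966 -0.4181] [70. 13.] ang 2.8
stick n 72 mean [ 0.4695 -0.3197] rect [ 0.4704 -0.3197] [18. 67.] ang -5.9
stick n 77 mean [ 0.4691 -0.3692] rect [ 0.4714 -0.3698] [66. 17.] ang 2.4
stick n 66 mean [ 0.4686 -0.418 ] rect [ 0.4705 -0.422 ] [70. 21.] ang 2.6
2.05 [ 1.10542134e+00  2.99903899e-01  1.52099676e+00  4.44094184e-06
  1.32070090e+00 -6.65907272e-02] [0.2135573  0.50683726 0.23127981]
```

>>> {"op": "servo_tool", "data": {
  "moves": [
    {"dp":[-0.47,-0.648,0.03],"turn":150},
    {"dp":[-0.47,-0.648,0.03],"turn":150},
    {"dp":[-0.47,-0.648,0.03],"turn":150},
    {"dp":[-0.47,-0.648,0.03],"turn":150},
    {"dp":[-0.47,-0.648,0.03],"turn":150},
    {"dp":[-0.47,-0.648,0.03],"turn":150},
    {"dp":[-0.47,-0.648,0.03],"turn":150},
    {"dp":[-0.47,-0.648,0.03],"turn":150},
    {"dp":[-0.47,-0.648,0.03],"turn":150},
    {"dp":[-0.47,-0.648,0.03],"turn":150},
    {"dp":[-0.47,-0.648,0.03],"turn":150},
    {"dp":[-0.47,-0.648,0.03],"turn":150}
  ],
  "claw": 0.03,
  "force": 40
}}

```text
time_s: 3.25
ee_pos: [0.3495, -0.0794, 0.2092]
ee_rot: [0.0, 0.892, 0.451, 0.001]
ft_force: [2.0, 1.5, 1.0]
opening: 0.0295
grasp_force: 0.0
```

```bash
cat >> h.py <<'E'
def plan(*wps):
    """each (x,y,z,angle deg): dp/turn from now"""
    s,R=rot(); p=np.array(s['ee_pos']); a=np.degrees(np.arctan2(R[1,0],R[0,0]))
    print('t',round(s['time_s'],2),'pos',p.round(4),'ang',round(a,2),'op',round(s['opening'],4),'grip',round(s['grasp_force'],1),'ft',np.round(s['ft_force'],1))
    for w in wps:
        print(w,'dp',(R.T@(np.array(w[:3])-p)).round(4).tolist(),'turn',round((a-w[3]+180)%360-180,1))
E
python3 -c "
from h import *
plan((.396,-.273,.1,7.3),(.396,-.273,.014,7.3))"
```

```text
t 3.25 pos [ 0.3495 -0.0794  0.2092] ang 53.64 op 0.0295 grip 0.0 ft [2.  1.5 1. ]
(0.396, -0.273, 0.1, 7.3) dp [-0.1284, 0.1521, 0.1093] turn 46.3
(0.396, -0.273, 0.014, 7.3) dp [-0.1284, 0.152, 0.1953] turn 46.3
```

>>> {"op": "servo_tool", "data": {
  "moves": [
    {"dp":[-0.128,0.152,0.109],"turn":46.3},
    {"dp":[-0.128,0.152,0.109],"turn":46.3},
    {"dp":[-0.128,0.152,0.109],"turn":46.3},
    {"dp":[-0.128,0.152,0.109],"turn":46.3},
    {"dp":[-0.128,0.152,0.109],"turn":46.3},
    {"dp":[-0.128,0.152,0.109],"turn":46.3},
    {"dp":[-0.128,0.152,0.109],"turn":46.3},
    {"dp":[-0.128,0.152,0.109],"turn":46.3},
    {"dp":[-0.128,0.152,0.109],"turn":46.3}
  ]
}}

```text
time_s: 4.15
ee_pos: [0.3975, -0.2697, 0.1003]
ee_rot: [0.0, 0.998, 0.068, 0.0]
ft_force: [0.3, 0.4, 0.1]
opening: 0.0298
grasp_force: 0.0
```

```bash
python3 -c "
from m import *
plan((.396,-.273,.1,7.3),(.396,-.273,.014,7.3))
p=cams.camera('top');sticks2(p)
p=cams.camera('side');save(p,'s1.png')
print(proj(p,[sensors.state()['ee_pos'],[.396,-.273,.022]]))"
```

```text
t 4.15 pos [ 0.3975 -0.2697  0.1003] ang 7.85 op 0.0298 grip 0.0 ft [0.3 0.4 0.1]
(0.396, -0.273, 0.1, 7.3) dp [-0.0019, 0.0031, 0.0003] turn 0.5
(0.396, -0.273, 0.014, 7.3) dp [-0.002, 0.003, 0.0863] turn 0.5
stick n 30 mean [ 0.4897 -0.3213] rect [ 0.4884 -0.3218] [16. 32.] ang -20.2
stick n 66 mean [ 0.4736 -0.3695] rect [ 0.4736 -0.3698] [62. 17.] ang 5.6
stick n 69 mean [ 0.4683 -0.4185] rect [ 0.4705 -0.422 ] [70. 21.] ang 3.1
[[319.45435829 253.32684261]
 [319.92317309 280.6142812 ]]
```

>>> {"op": "servo_tool", "data": {
  "moves": [
    {"dp":[-0.002,0.003,0.03],"turn":0.5},
    {"dp":[-0.002,0.003,0.06],"turn":0.5},
    {"dp":[-0.002,0.003,0.076],"turn":0.5},
    {"dp":[-0.002,0.003,0.086],"turn":0.5},
    {"dp":[-0.002,0.003,0.086],"turn":0.5}
  ]
}}

```text
time_s: 4.75
ee_pos: [0.3955, -0.2729, 0.0132]
ee_rot: [-0.0, 0.998, 0.063, -0.0]
ft_force: [-0.2, -0.3, 0.9]
opening: 0.0299
grasp_force: 0.0
```

>>> {"op": "servo_tool", "data": {
  "moves": [
    {"dp":[0,0,0],"turn":0},
    {"dp":[0,0,0],"turn":0},
    {"dp":[0,0,0],"turn":0},
    {"dp":[0,0,0],"turn":0}
  ],
  "claw": 0.005,
  "force": 30
}}

```text
time_s: 5.15
ee_pos: [0.3962, -0.2736, 0.0147]
ee_rot: [0.001, 0.998, 0.063, 0.001]
ft_force: [-1.1, 0.9, 6.9]
opening: 0.0152
grasp_force: 32.4
```

>>> {"op": "servo_tool", "data": {
  "moves": [
    {"dp":[0,0,-0.02],"turn":0},
    {"dp":[0,0,-0.06],"turn":0},
    {"dp":[0,0,-0.1],"turn":0},
    {"dp":[0,0,-0.12],"turn":0},
    {"dp":[0,0,-0.12],"turn":0}
  ]
}}

```text
time_s: 5.65
ee_pos: [0.3967, -0.2741, 0.1369]
ee_rot: [0.002, 0.998, 0.063, 0.002]
ft_force: [-0.4, 0.1, -1.3]
opening: 0.0149
grasp_force: 31.6
```

```bash
python3 -c "
from m import *
plan((.534,-.180,.110,0),(.534,-.18,.066,0))
p=cams.camera('side');save(p,'s2.png')
print(proj(p,sensors.state()['ee_pos']))
cv2.imwrite('pics/s2c.png',cv2.resize(p['frame'][160:340,230:450,::-1],None,fx=2.5,fy=2.5,interpolation=2))"
```

```text
t 5.65 pos [ 0.3967 -0.2741  0.1369] ang 7.22 op 0.0149 grip 31.6 ft [-0.4  0.1 -1.3]
(0.534, -0.18, 0.11, 0) dp [0.1479, -0.0762, 0.0272] turn 7.2
(0.534, -0.18, 0.066, 0) dp [0.1477, -0.0764, 0.0712] turn 7.2
[[319.11778261 241.8745684 ]]
```

View pics/s2c.png

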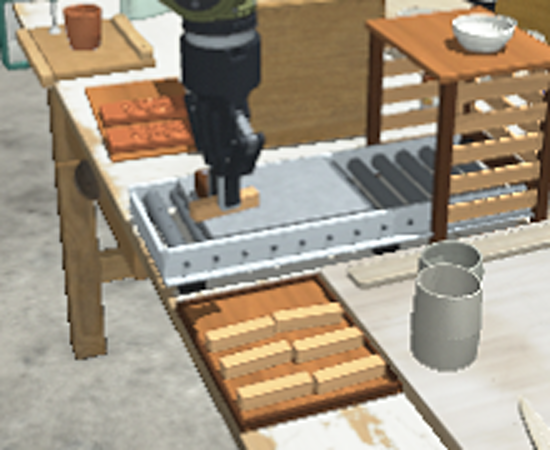

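>>> {"op": "servo_tool", "data": {
  "moves": [
    {"dp":[0.04,-0.02,0],"turn":2},
    {"dp":[0.08,-0.041,0],"turn":4},
    {"dp":[0.12,-0.062,0.01],"turn":6},
    {"dp":[0.148,-0.076,0.027],"turn":7.2},
    {"dp":[0.148,-0.076,0.027],"turn":7.2},
    {"dp":[0.148,-0.076,0.05],"turn":7.2},
    {"dp":[0.148,-0.076,0.06],"turn":7.2},
    {"dp":[0.148,-0.076,0.06],"turn":7.2}
  ]
}}

```text
time_s: 6.5
ee_pos: [0.5316, -0.1792, 0.0719]
ee_rot: [-0.001, 1.0, -0.0, -0.002]
ft_force: [-0.2, -0.4, -0.1]
opening: 0.0148
grasp_force: 31.6
```

```bash
python3 -c "
from m import *
plan((.534,-.18,.066,0))"
```

```text
t 6.5 pos [ 0.5316 -0.1792  0.0719] ang -0.01 op 0.0148 grip 31.6 ft [-0.2 -0.4 -0.1]
(0.534, -0.18, 0.066, 0) dp [0.0024, 0.0008, 0.0058] turn -0.0
```

>>> {"op": "servo_tool", "data": {
  "moves": [
    {"dp":[0.002,0,0.003],"turn":0},
    {"dp":[0.002,0,0.005],"turn":0},
    {"dp":[0.002,0,0.006],"turn":0},
    {"dp":[0.002,0,0.006],"turn":0}
  ]
}}

```text
time_s: 6.9
ee_pos: [0.535, -0.1794, 0.0681]
ee_rot: [0.0, 1.0, 0.0, 0.0]
ft_force: [-0.3, 0.1, -0.2]
opening: 0.0147
grasp_force: 31.6
```

>>> {"op": "servo_tool", "data": {
  "moves": [
    {"dp":[0,0,0],"turn":0},
    {"dp":[0,0,0],"turn":0},
    {"dp":[0,0,0],"turn":0}
  ],
  "claw": 0.03
}}

```text
time_s: 7.2
ee_pos: [0.535, -0.1793, 0.0679]
ee_rot: [0.0, 1.0, 0.0, 0.0]
ft_force: [-0.1, 0.5, -0.5]
opening: 0.0302
grasp_force: 0.0
```

>>> {"op": "servo_tool", "data": {
  "moves": [
    {"dp":[0,0,-0.01],"turn":0},
    {"dp":[0,0,-0.04],"turn":0},
    {"dp":[-0.02,0.03,-0.05],"turn":-4},
    {"dp":[-0.06,0.07,-0.05],"turn":-4},
    {"dp":[-0.1,0.11,-0.05],"turn":-4},
    {"dp":[-0.138,0.1425,-0.04],"turn":-4},
    {"dp":[-0.138,0.1425,0],"turn":-4},
    {"dp":[-0.138,0.1425,0.02],"turn":-4},
    {"dp":[-0.138,0.1425,0.02],"turn":-4},
    {"dp":[-0.138,0.1425,0.02],"turn":-4}
  ]
}}

```text
time_s: 8.2
ee_pos: [0.3976, -0.322, 0.0489]
ee_rot: [0.0, 0.999, 0.035, 0.0]
ft_force: [0.2, -0.3, 0.9]
opening: 0.03
grasp_force: 0.0
```

```bash
python3 -c "
from m import *
plan((.396,-.3225,.014,4))
p=cams.camera('top');sticks2(p)
p=cams.camera('side');save(p,'s3.png')
print(proj(p,[[.499,-.18,.073],[.569,-.18,.073]]))
for l in ['stick_1','carrier']: print(l,[(np.array(d['location']).round(3).tolist(),round(d['p'],2)) for d in cams.spot_point(p,l)])"
```

```text
t 8.2 pos [ 0.3976 -0.322   0.0489] ang 4.04 op 0.03 grip 0.0 ft [ 0.2 -0.3  0.9]
(0.396, -0.3225, 0.014, 4) dp [-0.0016, 0.0003, 0.0349] turn 0.0
stick n 73 mean [ 0.47   -0.3199] rect [ 0.4704 -0.3197] [18. 68.] ang -6.5
stick n 38 mean [ 0.4885 -0.3683] rect [ 0.4879 -0.3697] [33. 17.] ang -3.4
stick n 60 mean [ 0.4728 -0.4184] rect [ 0.4726 -0.422 ] [66. 21.] ang 6.0
[[343.90405439 240.00488992]
 [367.00160281 235.73671879]]
stick_1 [([0.471, -0.365, 0.019], 0.77), ([0.472, -0.42, 0.016], 0.67), ([0.471, -0.321, 0.012], 0.67), ([0.391, -0.325, 0.011], 0.6), ([0.388, -0.36, 0.016], 0.59), ([0.397, -0.415, 0.01], 0.51), ([0.531, -0.177, 0.063], 0.43)]
carrier [([0.533, -0.122, 0.042], 0.71), ([0.402, 0.256, 0.0], 0.39)]
```

>>> {"op": "servo_tool", "data": {
  "moves": [
    {"dp":[-0.001,0,0.015],"turn":0},
    {"dp":[-0.001,0,0.027],"turn":0},
    {"dp":[-0.001,0,0.035],"turn":0},
    {"dp":[-0.001,0,0.035],"turn":0}
  ]
}}

```text
time_s: 8.8
ee_pos: [0.3958, -0.3215, 0.0119]
ee_rot: [-0.001, 0.999, 0.035, -0.001]
ft_force: [0.6, 0.2, 1.0]
opening: 0.0303
grasp_force: 0.0
```

>>> {"op": "servo_tool", "data": {
  "moves": [
    {"dp":[0,0,0],"turn":0},
    {"dp":[0,0,0],"turn":0},
    {"dp":[0,0,0],"turn":0},
    {"dp":[0,0,0],"turn":0}
  ],
  "claw": 0.005
}}

```text
time_s: 9.2
ee_pos: [0.3962, -0.322, 0.0132]
ee_rot: [0.0, 0.999, 0.035, 0.0]
ft_force: [-0.5, 0.4, 1.5]
opening: 0.0151
grasp_force: 32.2
```

>>> {"op": "servo_tool", "data": {
  "moves": [
    {"dp":[0,0,-0.02],"turn":0},
    {"dp":[0,0,-0.06],"turn":0},
    {"dp":[0,0,-0.1],"turn":0},
    {"dp":[0,0,-0.12],"turn":0},
    {"dp":[0,0,-0.12],"turn":0}
  ]
}}

```text
time_s: 9.7
ee_pos: [0.397, -0.3227, 0.1359]
ee_rot: [0.002, 0.999, 0.035, 0.002]
ft_force: [0.5, -1.1, -1.1]
opening: 0.0146
grasp_force: 32.0
```

```bash
python3 -c "
from m import *
plan((.534,-.074,.110,0),(.534,-.074,.067,0))"
```

```text
t 9.7 pos [ 0.397  -0.3227  0.1359] ang 4.02 op 0.0146 grip 32.0 ft [ 0.5 -1.1 -1.1]
(0.534, -0.074, 0.11, 0) dp [0.154, -0.2386, 0.0255] turn 4.0
(0.534, -0.074, 0.067, 0) dp [0.1539, -0.2388, 0.0685] turn 4.0
```

>>> {"op": "servo_tool", "data": {
  "moves": [
    {"dp":[0.03,-0.04,0],"turn":2},
    {"dp":[0.06,-0.08,0],"turn":4},
    {"dp":[0.09,-0.12,0],"turn":4},
    {"dp":[0.12,-0.16,0],"turn":4},
    {"dp":[0.14,-0.2,0],"turn":4},
    {"dp":[0.155,-0.238,0.01],"turn":4},
    {"dp":[0.155,-0.238,0.03],"turn":4},
    {"dp":[0.155,-0.238,0.05],"turn":4},
    {"dp":[0.155,-0.238,0.062],"turn":4},
    {"dp":[0.155,-0.238,0.066],"turn":4},
    {"dp":[0.155,-0.238,0.067],"turn":4},
    {"dp":[0.155,-0.238,0.067],"turn":4}
  ]
}}

```text
time_s: 10.9
ee_pos: [0.5343, -0.0739, 0.0663]
ee_rot: [0.0, 1.0, -0.0, 0.0]
ft_force: [0.4, -0.4, 0.7]
opening: 0.0152
grasp_force: 32.0
```

>>> {"op": "servo_tool", "data": {
  "moves": [
    {"dp":[0,0,0],"turn":0},
    {"dp":[0,0,0.001],"turn":0}
  ]
}}

```text
time_s: 11.1
ee_pos: [0.5343, -0.0738, 0.0655]
ee_rot: [0.0, 1.0, 0.0, 0.001]
ft_force: [0.3, 0.2, -0.7]
opening: 0.015
grasp_force: 32.0
```

>>> {"op": "servo_tool", "data": {
  "moves": [
    {"dp":[0,0,0],"turn":0},
    {"dp":[0,0,0],"turn":0},
    {"dp":[0,0,0],"turn":0}
  ],
  "claw": 0.03
}}

```text
time_s: 11.4
ee_pos: [0.534, -0.0736, 0.0649]
ee_rot: [0.0, 1.0, 0.0, 0.0]
ft_force: [0.6, 1.2, -0.5]
opening: 0.0302
grasp_force: 0.0
```

>>> {"op": "servo_tool", "data": {
  "moves": [
    {"dp":[0,0,-0.01],"turn":0},
    {"dp":[0,0,-0.04],"turn":0},
    {"dp":[-0.03,-0.02,-0.06],"turn":0}
  ]
}}

```text
time_s: 11.7
ee_pos: [0.5058, -0.0547, 0.1271]
ee_rot: [0.0, 1.0, -0.001, 0.002]
ft_force: [0.9, 0.9, 0.1]
opening: 0.0301
grasp_force: 0.0
```

>>> {"op": "servo_tool", "data": {
  "moves": [
    {"dp":[-0.03,-0.03,0],"turn":1},
    {"dp":[-0.05,-0.07,0],"turn":2},
    {"dp":[-0.06,-0.11,0],"turn":3.5},
    {"dp":[-0.06,-0.15,0],"turn":3.5},
    {"dp":[-0.06,-0.19,0],"turn":3.5},
    {"dp":[-0.0605,-0.213,0.02],"turn":3.5},
    {"dp":[-0.0605,-0.213,0.05],"turn":3.5},
    {"dp":[-0.0605,-0.213,0.075],"turn":3.5},
    {"dp":[-0.0605,-0.213,0.075],"turn":3.5},
    {"dp":[-0.0605,-0.213,0.075],"turn":3.5}
  ],
  "claw": 0.075
}}

```text
time_s: 12.7
ee_pos: [0.4438, 0.1594, 0.0508]
ee_rot: [-0.0, 1.0, -0.03, 0.0]
ft_force: [-0.3, -0.1, 0.9]
opening: 0.0747
grasp_force: 0.0
```

```bash
python3 -c "
from m import *
plan((.4435,.1593,.006,-3.5))
p=cams.camera('side')
a=cv2.resize(p['frame'][190:280,260:420,::-1],None,fx=4,fy=4,interpolation=2)
cv2.imwrite('pics/s4.png',a)
print(proj(p,[[.4435,.1593,.02]]))
for l in ['stick_1','carrier','tile_1']: print(l,[(np.array(d['location']).round(3).tolist(),round(d['p'],2)) for d in cams.spot_point(p,l)])"
```

```text
t 12.7 pos [0.4438 0.1594 0.0508] ang -3.49 op 0.0747 grip 0.0 ft [-0.3 -0.1  0.9]
(0.4435, 0.1593, 0.006, -3.5) dp [-0.0003, 0.0001, 0.0448] turn 0.0
[[292.49929855 212.63354199]]
stick_1 [([0.47, -0.417, 0.017], 0.84), ([0.39, -0.363, 0.015], 0.81), ([0.47, -0.366, 0.015], 0.7), ([0.659, -0.131, 0.129], 0.67), ([0.534, -0.075, 0.065], 0.61), ([0.471, -0.32, 0.014], 0.57), ([0.394, -0.412, 0.013], 0.54), ([0.531, -0.178, 0.065], 0.47), ([0.532, -0.126, 0.005], 0.2)]
carrier [([0.532, -0.126, 0.043], 0.74)]
tile_1 [([0.457, 0.254, 0.007], 0.87), ([0.472, -0.365, 0.018], 0.66), ([0.443, 0.163, 0.01], 0.6)]
```

View pics/s4.png

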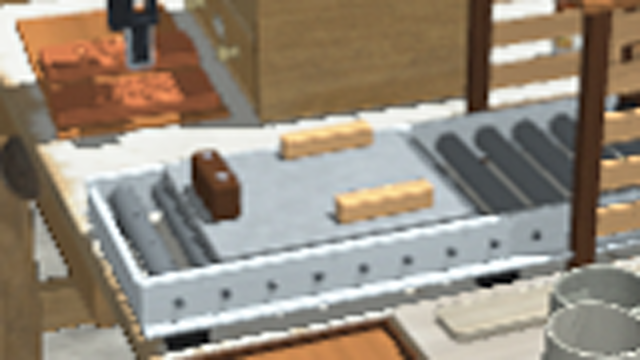

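>>> {"op": "servo_tool", "data": {
  "moves": [
    {"dp":[0,0,0.02],"turn":0},
    {"dp":[0,0,0.035],"turn":0},
    {"dp":[0,0,0.044],"turn":0},
    {"dp":[0,0,0.044],"turn":0}
  ]
}}

```text
time_s: 13.3
ee_pos: [0.4432, 0.1592, 0.0055]
ee_rot: [0.0, 1.0, -0.03, -0.0]
ft_force: [-0.5, -0.2, 0.0]
opening: 0.0751
grasp_force: 0.0
```

>>> {"op": "servo_tool", "data": {
  "moves": [
    {"dp":[0,0,0],"turn":0},
    {"dp":[0,0,0],"turn":0},
    {"dp":[0,0,0],"turn":0},
    {"dp":[0,0,0],"turn":0}
  ],
  "claw": 0.04,
  "force": 50
}}

```text
time_s: 13.7
ee_pos: [0.444, 0.1595, 0.007]
ee_rot: [-0.0, 1.0, -0.03, 0.001]
ft_force: [-2.7, -0.7, 6.5]
opening: 0.0542
grasp_force: 52.7
```

>>> {"op": "servo_tool", "data": {
  "moves": [
    {"dp":[0,0,-0.01],"turn":0},
    {"dp":[0,0,-0.03],"turn":0},
    {"dp":[0,0,-0.05],"turn":0},
    {"dp":[0,0,-0.08],"turn":0},
    {"dp":[0,0,-0.11],"turn":0},
    {"dp":[0,0,-0.12],"turn":0},
    {"dp":[0,0,-0.12],"turn":0}
  ]
}}

```text
time_s: 14.4
ee_pos: [0.4439, 0.1595, 0.1273]
ee_rot: [-0.0, 1.0, -0.03, 0.001]
ft_force: [-0.4, -0.1, -2.9]
opening: 0.0547
grasp_force: 54.1
```

```bash
python3 -c "
from m import *
plan((.48,-.05,.13,45),(.533,-.1265,.13,90),(.533,-.1265,.074,90))"
```

```text
t 14.4 pos [0.4439 0.1595 0.1273] ang -3.48 op 0.0547 grip 54.1 ft [-0.4 -0.1 -2.9]
(0.48, -0.05, 0.13, 45) dp [0.0487, 0.207, -0.0028] turn -48.5
(0.533, -0.1265, 0.13, 90) dp [0.1063, 0.2801, -0.0027] turn -93.5
(0.533, -0.1265, 0.074, 90) dp [0.1061, 0.2801, 0.0533] turn -93.5
```

>>> {"op": "servo_tool", "data": {
  "moves": [
    {"dp":[0.005,0.02,-0.01],"turn":-7},
    {"dp":[0.012,0.05,-0.01],"turn":-15},
    {"dp":[0.02,0.08,-0.01],"turn":-23},
    {"dp":[0.028,0.11,-0.01],"turn":-31},
    {"dp":[0.036,0.14,-0.01],"turn":-39},
    {"dp":[0.044,0.17,-0.01],"turn":-47},
    {"dp":[0.055,0.2,-0.01],"turn":-55},
    {"dp":[0.07,0.225,-0.01],"turn":-63},
    {"dp":[0.085,0.25,-0.01],"turn":-71},
    {"dp":[0.096,0.27,-0.01],"turn":-79},
    {"dp":[0.106,0.28,0],"turn":-87},
    {"dp":[0.106,0.28,0],"turn":-93.5}
  ]
}}

```text
time_s: 15.6
ee_pos: [0.5317, -0.1277, 0.1228]
ee_rot: [-0.002, 0.706, 0.709, -0.001]
ft_force: [-1.0, 1.1, -1.8]
opening: 0.0547
grasp_force: 54.1
```

>>> {"op": "servo_tool", "data": {
  "moves": [
    {"dp":[0,0,0.0],"turn":0},
    {"dp":[0,0,0.015],"turn":0},
    {"dp":[0,0,0.03],"turn":0},
    {"dp":[0,0,0.04],"turn":0},
    {"dp":[0,0,0.045],"turn":0},
    {"dp":[0,0,0.045],"turn":0},
    {"dp":[0,0,0.045],"turn":0}
  ]
}}

```text
time_s: 16.3
ee_pos: [0.5324, -0.1265, 0.0812]
ee_rot: [0.0, 0.707, 0.707, 0.0]
ft_force: [1.0, 0.2, -2.2]
opening: 0.0542
grasp_force: 54.1
```

```bash
python3 -c "
from m import *
plan((.533,-.1265,.074,90))
p=cams.camera('side')
a=cv2.resize(p['frame'][190:280,260:420,::-1],None,fx=4,fy=4,interpolation=2)
cv2.imwrite('pics/s5.png',a)
for l in ['stick_1','carrier','tile_1']: print(l,[(np.array(d['location']).round(3).tolist(),round(d['p'],2)) for d in cams.spot_point(p,l)])"
```

```text
t 16.3 pos [ 0.5324 -0.1265  0.0812] ang 89.99 op 0.0542 grip 54.1 ft [ 1.   0.2 -2.2]
(0.533, -0.1265, 0.074, 90) dp [0.0001, 0.0006, 0.0072] turn -0.0
stick_1 [([0.394, -0.416, 0.014], 0.83), ([0.471, -0.363, 0.014], 0.79), ([0.471, -0.419, 0.017], 0.62), ([0.391, -0.36, 0.016], 0.62), ([0.53, -0.074, 0.06], 0.58), ([0.532, -0.178, 0.063], 0.58), ([0.472, -0.317, 0.013], 0.55), ([0.533, -0.073, 0.074], 0.29)]
carrier [([0.532, -0.124, 0.043], 0.73)]
tile_1 [([0.531, -0.121, 0.083], 0.75), ([0.458, 0.258, 0.005], 0.7), ([0.558, -0.432, 0.021], 0.2)]
```

View pics/s5.png

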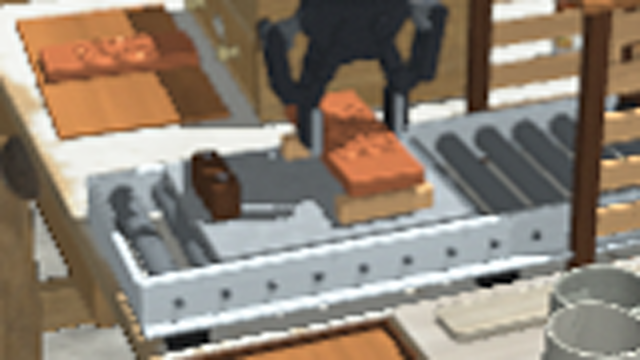

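>>> {"op": "servo_tool", "data": {
  "moves": [
    {"dp":[0,0,0.004],"turn":0},
    {"dp":[0,0,0.0065],"turn":0},
    {"dp":[0,0,0.0075],"turn":0},
    {"dp":[0,0,0.0075],"turn":0}
  ]
}}

```text
time_s: 16.9
ee_pos: [0.5329, -0.1266, 0.074]
ee_rot: [0.001, 0.707, 0.707, 0.001]
ft_force: [-0.0, 1.2, 6.8]
opening: 0.0545
grasp_force: 54.9
```

>>> {"op": "servo_tool", "data": {
  "moves": [
    {"dp":[0,0,0],"turn":0},
    {"dp":[0,0,0],"turn":0},
    {"dp":[0,0,0],"turn":0},
    {"dp":[0,0,0],"turn":0}
  ],
  "claw": 0.07
}}

```text
time_s: 17.3
ee_pos: [0.5322, -0.1266, 0.0732]
ee_rot: [-0.0, 0.707, 0.707, -0.0]
ft_force: [-0.4, -0.2, -0.7]
opening: 0.0701
grasp_force: 0.0
```

>>> {"op": "servo_tool", "data": {
  "moves": [
    {"dp":[0,0,-0.01],"turn":0},
    {"dp":[0,0,-0.04],"turn":0},
    {"dp":[0,0,-0.08],"turn":0}
  ]
}}

```text
time_s: 17.6
ee_pos: [0.5315, -0.1263, 0.1536]
ee_rot: [-0.001, 0.707, 0.707, -0.001]
ft_force: [0.1, -0.1, 0.4]
opening: 0.0704
grasp_force: 0.0
```

>>> {"op": "servo_tool", "data": {
  "moves": [
    {"dp":[-0.03,-0.02,0],"turn":8},
    {"dp":[-0.06,-0.04,0],"turn":16},
    {"dp":[-0.1,-0.06,0],"turn":24},
    {"dp":[-0.14,-0.08,0],"turn":32},
    {"dp":[-0.18,-0.1,0],"turn":40},
    {"dp":[-0.21,-0.12,0],"turn":48},
    {"dp":[-0.23,-0.135,0],"turn":56},
    {"dp":[-0.24,-0.136,0.02],"turn":64},
    {"dp":[-0.24,-0.136,0.04],"turn":72},
    {"dp":[-0.24,-0.136,0.06],"turn":80},
    {"dp":[-0.24,-0.136,0.07],"turn":85},
    {"dp":[-0.24,-0.136,0.07],"turn":85}
  ],
  "claw": 0.03,
  "force": 30
}}

```text
time_s: 18.8
ee_pos: [0.3959, -0.3663, 0.0826]
ee_rot: [-0.001, 0.999, 0.043, -0.001]
ft_force: [0.2, -0.5, 0.5]
opening: 0.0302
grasp_force: 0.0
```

```bash
python3 -c "
from m import *
plan((.397,-.367,.014,5))
p=cams.camera('top');sticks2(p)
p=cams.camera('side')
a=cv2.resize(p['frame'][190:320,260:420,::-1],None,fx=4,fy=4,interpolation=2)
cv2.imwrite('pics/s6.png',a)
for l in ['stick_1','carrier','tile_1']: print(l,[(np.array(d['location']).round(3).tolist(),round(d['p'],2)) for d in cams.spot_point(p,l)])"
```

```text
t 18.8 pos [ 0.3959 -0.3663  0.0826] ang 4.94 op 0.0302 grip 0.0 ft [ 0.2 -0.5  0.5]
(0.397, -0.367, 0.014, 5) dp [0.0011, 0.0009, 0.0686] turn -0.1
stick n 31 mean [ 0.4182 -0.3123] rect [ 0.4178 -0.3118] [67. 10.] ang 83.6
stick n 26 mean [ 0.42   -0.3647] rect [ 0.42  -0.366] [21. 17.] ang -0.9
stick n 74 mean [ 0.4696 -0.3197] rect [ 0.4704 -0.3197] [18. 68.] ang -7.0
stick n 82 mean [ 0.4696 -0.3696] rect [ 0.4715 -0.3719] [66. 21.] ang 3.0
stick n 41 mean [ 0.4806 -0.4169] rect [ 0.4807 -0.4178] [50. 13.] ang 0.4
stick_1 [([0.472, -0.416, 0.015], 0.76), ([0.395, -0.415, 0.013], 0.75), ([0.39, -0.361, 0.018], 0.72), ([0.471, -0.366, 0.016], 0.7), ([0.534, -0.179, 0.063], 0.62), ([0.472, -0.317, 0.015], 0.47)]
carrier [([0.533, -0.127, 0.044], 0.79)]
tile_1 [([0.458, 0.255, 0.005], 0.89)]
```

View pics/s6.png

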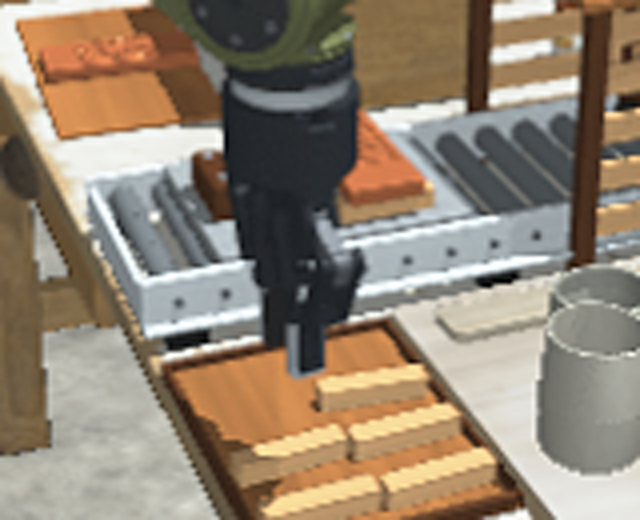

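>>> {"op": "servo_tool", "data": {
  "moves": [
    {"dp":[0.001,0.001,0.03],"turn":0},
    {"dp":[0.001,0.001,0.055],"turn":0},
    {"dp":[0.001,0.001,0.067],"turn":0},
    {"dp":[0.001,0.001,0.068],"turn":0},
    {"dp":[0.001,0.001,0.068],"turn":0}
  ]
}}

```text
time_s: 19.55
ee_pos: [0.3977, -0.3679, 0.0162]
ee_rot: [0.0, 0.999, 0.044, 0.0]
ft_force: [0.7, 0.1, 0.5]
opening: 0.03
grasp_force: 0.0
```

>>> {"op": "servo_tool", "data": {
  "moves": [
    {"dp":[0,0,0],"turn":0},
    {"dp":[0,0,0],"turn":0},
    {"dp":[0,0,0],"turn":0},
    {"dp":[0,0,0],"turn":0}
  ],
  "claw": 0.005
}}

```text
time_s: 19.95
ee_pos: [0.3979, -0.368, 0.0167]
ee_rot: [0.001, 0.999, 0.044, 0.001]
ft_force: [-1.1, 1.3, 6.6]
opening: 0.0149
grasp_force: 30.8
```

>>> {"op": "servo_tool", "data": {
  "moves": [
    {"dp":[0,0,-0.02],"turn":0},
    {"dp":[0,0,-0.06],"turn":0},
    {"dp":[0,0,-0.1],"turn":0},
    {"dp":[0,0,-0.14],"turn":0},
    {"dp":[0,0,-0.14],"turn":0},
    {"dp":[0,0,-0.14],"turn":0},
    {"dp":[0,0,-0.14],"turn":0}
  ]
}}

```text
time_s: 20.65
ee_pos: [0.397, -0.3672, 0.1544]
ee_rot: [-0.001, 0.999, 0.044, -0.0]
ft_force: [-0.2, 0.9, -0.9]
opening: 0.0149
grasp_force: 30.0
```

```bash
python3 -c "
from m import *
plan((.533,-.178,.13,0),(.533,-.178,.0955,0))
p=cams.camera('top');sticks2(p)
for l in ['carrier','tile_1']: print(l,[(np.array(d['location']).round(3).tolist(),round(d['p'],2)) for d in cams.look_for(p,l)+cams.spot_point(p,l)])
f=p['frame'].astype(int)
m=np.zeros(f.shape[:2],bool); m[195:245,338:386]=1
m&=(f[...,0]>1.59*f[...,1])
m=cv2.morphologyEx(m.astype(np.uint8),cv2.MORPH_CLOSE,np.ones((3,3)))
comps(p,m,0.089,30,'tile')"
```

```text
t 20.65 pos [ 0.397  -0.3672  0.1544] ang 5.02 op 0.0149 grip 30.0 ft [-0.2  0.9 -0.9]
(0.533, -0.178, 0.13, 0) dp [0.152, -0.1765, 0.0245] turn 5.0
(0.533, -0.178, 0.0955, 0) dp [0.152, -0.1765, 0.059] turn 5.0
stick n 28 mean [ 0.4197 -0.3048] rect [ 0.4188 -0.3035] [68. 10.] ang 81.0
stick n 74 mean [ 0.4696 -0.3197] rect [ 0.4704 -0.3197] [18. 68.] ang -7.0
stick n 79 mean [ 0.47   -0.3692] rect [ 0.4714 -0.3698] [66. 17.] ang 2.2
stick n 64 mean [ 0.4699 -0.4179] rect [ 0.4725 -0.422 ] [66. 21.] ang 2.0
carrier [([0.467, -0.122, 0.057], 0.84), ([0.529, -0.126, 0.045], 0.83), ([0.398, -0.367, 0.152], 0.71)]
tile_1 [([0.457, 0.256, 0.017], 0.81), ([0.534, -0.122, 0.088], 0.79), ([0.466, -0.122, 0.058], 0.66), ([0.537, -0.125, 0.071], 0.87), ([0.455, 0.25, 0.005], 0.69)]
tile n 425 mean [ 0.5318 -0.1258] rect [ 0.5302 -0.1253] [ 48. 135.] ang -89.2
```

>>> {"op": "servo_tool", "data": {
  "moves": [
    {"dp":[0.04,-0.04,0],"turn":2},
    {"dp":[0.08,-0.08,0],"turn":4},
    {"dp":[0.115,-0.12,0],"turn":5},
    {"dp":[0.14,-0.155,0],"turn":5},
    {"dp":[0.152,-0.177,0.01],"turn":5},
    {"dp":[0.152,-0.177,0.03],"turn":5},
    {"dp":[0.152,-0.177,0.045],"turn":5},
    {"dp":[0.152,-0.177,0.05],"turn":5},
    {"dp":[0.152,-0.177,0.05],"turn":5},
    {"dp":[0.152,-0.177,0.05],"turn":5}
  ]
}}

```text
time_s: 21.9
ee_pos: [0.5335, -0.1782, 0.106]
ee_rot: [0.0, 1.0, -0.0, 0.0]
ft_force: [-1.3, 0.6, 0.1]
opening: 0.0149
grasp_force: 30.0
```

```bash
python3 -c "
from m import *
plan((.532,-.1785,.0975,0))
p=cams.camera('side')
a=cv2.resize(p['frame'][190:280,260:420,::-1],None,fx=4,fy=4,interpolation=2)
cv2.imwrite('pics/s7.png',a)"
```

```text
t 21.9 pos [ 0.5335 -0.1782  0.106 ] ang -0.01 op 0.0149 grip 30.0 ft [-1.3  0.6  0.1]
(0.532, -0.1785, 0.0975, 0) dp [-0.0015, 0.0003, 0.0085] turn -0.0
```

View pics/s7.png

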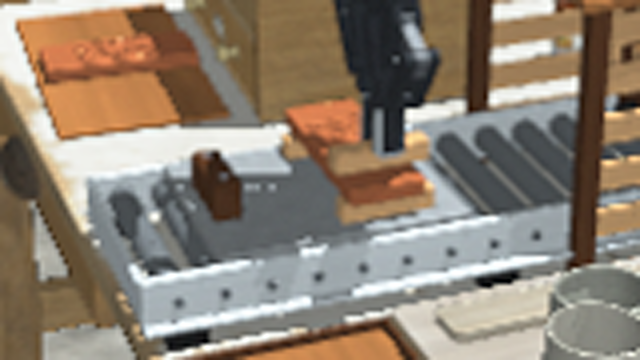

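>>> {"op": "servo_tool", "data": {
  "moves": [
    {"dp":[-0.001,0,0.004],"turn":0},
    {"dp":[-0.001,0,0.007],"turn":0},
    {"dp":[-0.001,0,0.0085],"turn":0},
    {"dp":[-0.001,0,0.0085],"turn":0},
    {"dp":[-0.001,0,0.0085],"turn":0}
  ]
}}

```text
time_s: 22.45
ee_pos: [0.5329, -0.1781, 0.0976]
ee_rot: [0.0, 1.0, 0.0, 0.001]
ft_force: [0.3, 0.4, 5.9]
opening: 0.0147
grasp_force: 30.7
```

>>> {"op": "servo_tool", "data": {
  "moves": [
    {"dp":[0,0,0],"turn":0},
    {"dp":[0,0,0],"turn":0},
    {"dp":[0,0,0],"turn":0}
  ],
  "claw": 0.03
}}

```text
time_s: 22.75
ee_pos: [0.5322, -0.1779, 0.0966]
ee_rot: [-0.0, 1.0, 0.0, -0.0]
ft_force: [-0.6, 1.0, -0.3]
opening: 0.0294
grasp_force: 0.0
```

>>> {"op": "servo_tool", "data": {
  "moves": [
    {"dp":[0,0,-0.01],"turn":0},
    {"dp":[0,0,-0.04],"turn":0},
    {"dp":[-0.02,0.03,-0.05],"turn":-3},
    {"dp":[-0.05,0.07,-0.05],"turn":-3},
    {"dp":[-0.08,0.11,-0.05],"turn":-3},
    {"dp":[-0.11,0.15,-0.04],"turn":-3},
    {"dp":[-0.13,0.19,-0.02],"turn":-3},
    {"dp":[-0.136,0.22,0],"turn":-3},
    {"dp":[-0.136,0.239,0.02],"turn":-3},
    {"dp":[-0.136,0.239,0.05],"turn":-3},
    {"dp":[-0.136,0.239,0.05],"turn":-3},
    {"dp":[-0.136,0.239,0.05],"turn":-3}
  ]
}}

```text
time_s: 23.95
ee_pos: [0.3966, -0.4168, 0.0477]
ee_rot: [-0.0, 1.0, 0.026, -0.0]
ft_force: [-0.5, -0.9, 0.1]
opening: 0.0297
grasp_force: 0.0
```

```bash
python3 -c "
from m import *
plan((.396,-.4175,.013,3))
p=cams.camera('side')
for l in ['stick_1','carrier','tile_1']: print(l,[(np.array(d['location']).round(3).tolist(),round(d['p'],2)) for d in cams.spot_point(p,l)])"
```

```text
t 23.95 pos [ 0.3966 -0.4168  0.0477] ang 3.03 op 0.0297 grip 0.0 ft [-0.5 -0.9  0.1]
(0.396, -0.4175, 0.013, 3) dp [-0.0006, 0.0006, 0.0347] turn 0.0
stick_1 [([0.471, -0.368, 0.015], 0.7), ([0.396, -0.416, 0.013], 0.68), ([0.471, -0.421, 0.015], 0.58), ([0.467, -0.318, 0.014], 0.49), ([0.524, -0.177, 0.098], 0.43), ([0.531, -0.176, 0.062], 0.37)]
carrier [([0.534, -0.125, 0.044], 0.81)]
tile_1 [([0.533, -0.126, 0.043], 0.68), ([0.458, 0.254, 0.006], 0.66), ([0.534, -0.121, 0.074], 0.47)]
```

>>> {"op": "servo_tool", "data": {
  "moves": [
    {"dp":[-0.001,0.001,0.018],"turn":0},
    {"dp":[-0.001,0.001,0.03],"turn":0},
    {"dp":[-0.001,0.001,0.035],"turn":0},
    {"dp":[-0.001,0.001,0.035],"turn":0},
    {"dp":[-0.001,0.001,0.035],"turn":0}
  ]
}}

```text
time_s: 24.65
ee_pos: [0.3955, -0.4177, 0.012]
ee_rot: [-0.0, 1.0, 0.026, -0.0]
ft_force: [0.7, 2.9, -2.2]
opening: 0.03
grasp_force: 1.5
```

>>> {"op": "servo_tool", "data": {
  "moves": [
    {"dp":[0,0,0],"turn":0},
    {"dp":[0,0,0],"turn":0},
    {"dp":[0,0,0],"turn":0},
    {"dp":[0,0,0],"turn":0}
  ],
  "claw": 0.005
}}

```text
time_s: 25.05
ee_pos: [0.3957, -0.4184, 0.0125]
ee_rot: [0.001, 1.0, 0.026, 0.0]
ft_force: [0.4, 1.1, 5.3]
opening: 0.0148
grasp_force: 32.2
```

>>> {"op": "servo_tool", "data": {
  "moves": [
    {"dp":[0,0,-0.02],"turn":0},
    {"dp":[0,0,-0.06],"turn":0},
    {"dp":[0,0,-0.1],"turn":0},
    {"dp":[0,0,-0.14],"turn":0},
    {"dp":[0,0,-0.14],"turn":0},
    {"dp":[0,0,-0.14],"turn":0}
  ]
}}

```text
time_s: 25.65
ee_pos: [0.3955, -0.4181, 0.1523]
ee_rot: [0.001, 1.0, 0.026, 0.0]
ft_force: [0.3, -0.0, -0.5]
opening: 0.015
grasp_force: 31.5
```

```bash
python3 -c "
from m import *
plan((.532,-.0725,.13,0),(.532,-.0725,.0945,0))"
```

```text
t 25.65 pos [ 0.3955 -0.4181  0.1523] ang 3.02 op 0.015 grip 31.5 ft [ 0.3 -0.  -0.5]
(0.532, -0.0725, 0.13, 0) dp [0.1545, -0.3379, 0.022] turn 3.0
(0.532, -0.0725, 0.0945, 0) dp [0.1545, -0.338, 0.0575] turn 3.0
```

>>> {"op": "servo_tool", "data": {
  "moves": [
    {"dp":[0.02,-0.04,0],"turn":1},
    {"dp":[0.04,-0.08,0],"turn":2},
    {"dp":[0.06,-0.12,0],"turn":3},
    {"dp":[0.08,-0.16,0],"turn":3},
    {"dp":[0.1,-0.2,0],"turn":3},
    {"dp":[0.12,-0.24,0],"turn":3},
    {"dp":[0.135,-0.28,0],"turn":3},
    {"dp":[0.15,-0.315,0],"turn":3},
    {"dp":[0.1545,-0.338,0.01],"turn":3},
    {"dp":[0.1545,-0.338,0.03],"turn":3},
    {"dp":[0.1545,-0.338,0.046],"turn":3},
    {"dp":[0.1545,-0.338,0.05],"turn":3}
  ]
}}

```text
time_s: 26.85
ee_pos: [0.5305, -0.0718, 0.0988]
ee_rot: [-0.0, 1.0, 0.0, -0.003]
ft_force: [0.2, -0.7, -0.7]
opening: 0.0145
grasp_force: 31.5
```

>>> {"op": "servo_tool", "data": {
  "moves": [
    {"dp":[0,0,0],"turn":0},
    {"dp":[0,0,0],"turn":0}
  ]
}}

```text
time_s: 27.05
ee_pos: [0.532, -0.0725, 0.1021]
ee_rot: [0.0, 1.0, -0.0, 0.0]
ft_force: [0.7, 0.4, -0.2]
opening: 0.0151
grasp_force: 31.5
```

```bash
python3 -c "
from m import *
plan((.532,-.0725,.0945,0))
p=cams.camera('side')
for l in ['stick_1','carrier','tile_1']: print(l,[(np.array(d['location']).round(3).tolist(),round(d['p'],2)) for d in cams.spot_point(p,l)])"
```

```text
t 27.05 pos [ 0.532  -0.0725  0.1021] ang -0.0 op 0.0151 grip 31.5 ft [ 0.7  0.4 -0.2]
(0.532, -0.0725, 0.0945, 0) dp [-0.0, -0.0, 0.0076] turn -0.0
stick_1 [([0.472, -0.319, 0.015], 0.67), ([0.47, -0.364, 0.019], 0.62), ([0.47, -0.416, 0.017], 0.57), ([0.532, -0.073, 0.104], 0.54), ([0.527, -0.173, 0.095], 0.51), ([0.534, -0.076, 0.063], 0.51), ([0.534, -0.18, 0.066], 0.4)]
carrier [([0.535, -0.124, 0.043], 0.83), ([0.556, -0.431, 0.02], 0.53), ([0.532, -0.122, 0.077], 0.44)]
tile_1 [([0.456, 0.255, 0.004], 0.85), ([0.533, -0.123, 0.076], 0.73), ([0.431, -0.128, 0.07], 0.34)]
```

>>> {"op": "servo_tool", "data": {
  "moves": [
    {"dp":[0,0,0.004],"turn":0},
    {"dp":[0,0,0.0065],"turn":0},
    {"dp":[0,0,0.0075],"turn":0},
    {"dp":[0,0,0.0075],"turn":0},
    {"dp":[0,0,0.0075],"turn":0}
  ]
}}

```text
time_s: 27.75
ee_pos: [0.532, -0.0723, 0.0943]
ee_rot: [-0.0, 1.0, 0.0, 0.0]
ft_force: [-0.7, 0.1, -0.5]
opening: 0.0148
grasp_force: 31.5
```

>>> {"op": "servo_tool", "data": {
  "moves": [
    {"dp":[0,0,0],"turn":0},
    {"dp":[0,0,0],"turn":0},
    {"dp":[0,0,0],"turn":0}
  ],
  "claw": 0.03
}}

```text
time_s: 28.05
ee_pos: [0.532, -0.0723, 0.0944]
ee_rot: [0.0, 1.0, 0.0, 0.0]
ft_force: [0.2, 0.8, 0.0]
opening: 0.03
grasp_force: 0.0
```

>>> {"op": "servo_tool", "data": {
  "moves": [
    {"dp":[0,0,-0.01],"turn":0},
    {"dp":[0,0,-0.04],"turn":0},
    {"dp":[0,0,-0.06],"turn":0}
  ]
}}

```text
time_s: 28.35
ee_pos: [0.5322, -0.0724, 0.1566]
ee_rot: [0.0, 1.0, 0.0, 0.001]
ft_force: [0.1, -0.8, 0.6]
opening: 0.0299
grasp_force: 0.0
```

>>> {"op": "servo_tool", "data": {
  "moves": [
    {"dp":[-0.03,-0.03,0],"turn":1},
    {"dp":[-0.05,-0.07,0],"turn":2},
    {"dp":[-0.07,-0.11,0],"turn":3.8},
    {"dp":[-0.0765,-0.15,0],"turn":3.8},
    {"dp":[-0.0765,-0.19,0],"turn":3.8},
    {"dp":[-0.0765,-0.23,0.0],"turn":3.8},
    {"dp":[-0.0765,-0.27,0.0],"turn":3.8},
    {"dp":[-0.0765,-0.31,0.02],"turn":3.8},
    {"dp":[-0.0765,-0.323,0.06],"turn":3.8},
    {"dp":[-0.0765,-0.323,0.1],"turn":3.8},
    {"dp":[-0.0765,-0.323,0.1],"turn":3.8},
    {"dp":[-0.0765,-0.323,0.1],"turn":3.8}
  ],
  "claw": 0.075
}}

```text
time_s: 29.55
ee_pos: [0.4557, 0.2506, 0.0556]
ee_rot: [0.0, 0.999, -0.033, 0.0]
ft_force: [-0.4, 1.1, -0.8]
opening: 0.0748
grasp_force: 0.0
```

```bash
python3 -c "
from m import *
plan((.4555,.2503,.0065,-3.8))
p=cams.camera('side')
a=cv2.resize(p['frame'][190:280,260:420,::-1],None,fx=4,fy=4,interpolation=2)
cv2.imwrite('pics/s8.png',a)
for l in ['stick_1','carrier','tile_1']: print(l,[(np.array(d['location']).round(3).tolist(),round(d['p'],2)) for d in cams.spot_point(p,l)])"
```

```text
t 29.55 pos [0.4557 0.2506 0.0556] ang -3.79 op 0.0748 grip 0.0 ft [-0.4  1.1 -0.8]
(0.4555, 0.2503, 0.0065, -3.8) dp [-0.0002, 0.0003, 0.0491] turn 0.0
stick_1 [([0.527, -0.175, 0.097], 0.76), ([0.473, -0.418, 0.019], 0.74), ([0.471, -0.368, 0.016], 0.65), ([0.533, -0.072, 0.095], 0.61), ([0.534, -0.076, 0.06], 0.46), ([0.533, -0.179, 0.066], 0.46)]
carrier [([0.537, -0.123, 0.042], 0.83), ([0.471, -0.322, 0.016], 0.25)]
tile_1 [([0.458, 0.256, 0.007], 0.83), ([0.532, -0.121, 0.076], 0.74)]
```

View pics/s8.png

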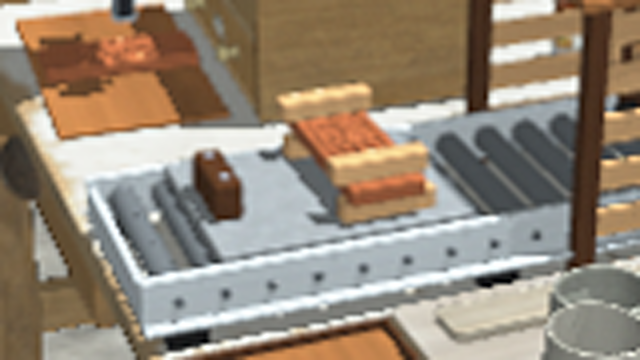

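Both upper sticks lie level across tile 1 (crop 330,100 and 380,160). Now the second tile.

>>> {"op": "servo_tool", "data": {
  "moves": [
    {"dp":[0,0,0.02],"turn":0},
    {"dp":[0,0,0.038],"turn":0},
    {"dp":[0,0,0.048],"turn":0},
    {"dp":[0,0,0.049],"turn":0},
    {"dp":[0,0,0.049],"turn":0}
  ]
}}

```text
time_s: 30.25
ee_pos: [0.4558, 0.2508, 0.0061]
ee_rot: [-0.0, 0.999, -0.033, 0.0]
ft_force: [-0.6, 0.2, 0.8]
opening: 0.0751
grasp_force: 0.0
```

>>> {"op": "servo_tool", "data": {
  "moves": [
    {"dp":[0,0,0],"turn":0},
    {"dp":[0,0,0],"turn":0},
    {"dp":[0,0,0],"turn":0},
    {"dp":[0,0,0],"turn":0}
  ],
  "claw": 0.04,
  "force": 50
}}

```text
time_s: 30.65
ee_pos: [0.4559, 0.2509, 0.0066]
ee_rot: [-0.0, 0.999, -0.033, 0.001]
ft_force: [-2.8, -1.6, 9.3]
opening: 0.0544
grasp_force: 52.5
```

>>> {"op": "servo_tool", "data": {
  "moves": [
    {"dp":[0,0,-0.01],"turn":0},
    {"dp":[0,0,-0.03],"turn":0},
    {"dp":[0,0,-0.06],"turn":0},
    {"dp":[0,0,-0.1],"turn":0},
    {"dp":[0,0,-0.14],"turn":0},
    {"dp":[0,0,-0.15],"turn":0},
    {"dp":[0,0,-0.15],"turn":0},
    {"dp":[0,0,-0.15],"turn":0}
  ]
}}

```text
time_s: 31.45
ee_pos: [0.4547, 0.2504, 0.1542]
ee_rot: [0.0, 0.999, -0.033, -0.001]
ft_force: [0.2, 0.1, -1.2]
opening: 0.0546
grasp_force: 54.4
```

```bash
python3 -c "
from m import *
plan((.531,-.1255,.155,90),(.531,-.1255,.1035,90))
p=cams.camera('top')
for l in ['tile_1']: print(l,[(np.array(d['location']).round(3).tolist(),round(d['p'],2)) for d in cams.look_for(p,l)+cams.spot_point(p,l)])"
```

```text
t 31.45 pos [0.4547 0.2504 0.1542] ang -3.78 op 0.0546 grip 54.4 ft [ 0.2  0.1 -1.2]
(0.531, -0.1255, 0.155, 90) dp [0.1009, 0.3701, -0.0006] turn -93.8
(0.531, -0.1255, 0.1035, 90) dp [0.1009, 0.37, 0.0509] turn -93.8
tile_1 [([0.529, -0.069, 0.105], 0.75), ([0.539, -0.124, 0.088], 0.67), ([0.534, -0.124, 0.071], 0.87), ([0.458, 0.25, 0.152], 0.42), ([0.535, -0.177, 0.067], 0.42)]
```

>>> {"op": "servo_tool", "data": {
  "moves": [
    {"dp":[0.003,0.02,0],"turn":-7},
    {"dp":[0.01,0.055,0],"turn":-15},
    {"dp":[0.016,0.095,0],"turn":-23},
    {"dp":[0.024,0.135,0],"turn":-31},
    {"dp":[0.032,0.175,0],"turn":-39},
    {"dp":[0.04,0.215,0],"turn":-47},
    {"dp":[0.05,0.255,0],"turn":-55},
    {"dp":[0.065,0.295,0],"turn":-63},
    {"dp":[0.08,0.33,0],"turn":-71},
    {"dp":[0.095,0.355,0],"turn":-79},
    {"dp":[0.101,0.37,0],"turn":-87},
    {"dp":[0.101,0.37,0],"turn":-93.8}
  ]
}}

```text
time_s: 32.8
ee_pos: [0.5317, -0.1271, 0.1539]
ee_rot: [-0.001, 0.706, 0.708, -0.001]
ft_force: [0.8, 0.4, -1.1]
opening: 0.0542
grasp_force: 56.9
```

>>> {"op": "servo_tool", "data": {
  "moves": [
    {"dp":[0,0,0.0],"turn":0},
    {"dp":[0,0,0.015],"turn":0},
    {"dp":[0,0,0.03],"turn":0},
    {"dp":[0,0,0.039],"turn":0},
    {"dp":[0,0,0.043],"turn":0},
    {"dp":[0,0,0.043],"turn":0},
    {"dp":[0,0,0.043],"turn":0}
  ]
}}

```text
time_s: 33.5
ee_pos: [0.532, -0.1251, 0.1129]
ee_rot: [0.0, 0.707, 0.707, 0.0]
ft_force: [-1.0, 1.0, 1.6]
opening: 0.0541
grasp_force: 54.1
```

```bash
python3 -c "
from m import *
plan((.532,-.1255,.1035,90))
p=cams.camera('side')
for l in ['stick_1','carrier','tile_1']: print(l,[(np.array(d['location']).round(3).tolist(),round(d['p'],2)) for d in cams.spot_point(p,l)])"
```

```text
t 33.5 pos [ 0.532  -0.1251  0.1129] ang 89.97 op 0.0541 grip 54.1 ft [-1.   1.   1.6]
(0.532, -0.1255, 0.1035, 90) dp [-0.0004, 0.0, 0.0094] turn -0.0
stick_1 [([0.47, -0.366, 0.017], 0.82), ([0.471, -0.42, 0.018], 0.64), ([0.472, -0.319, 0.016], 0.62), ([0.533, -0.072, 0.093], 0.57), ([0.534, -0.176, 0.062], 0.47), ([0.524, -0.175, 0.098], 0.45), ([0.533, -0.074, 0.064], 0.35)]
carrier [([0.537, -0.125, 0.042], 0.72)]
tile_1 [([0.536, -0.108, 0.111], 0.62), ([0.535, -0.123, 0.074], 0.53), ([0.557, -0.432, 0.02], 0.32)]
```

```bash
python3 -c "
from m import *
p=cams.camera('side')
a=cv2.resize(p['frame'][190:280,310:390,::-1],None,fx=6,fy=6,interpolation=2)
q=[]
for y in (-.1951,-.0551):
  for x in (.504,.560): q.append([x,y,.126])
print((proj(p,q)-[310,190])*6)
for uv in (proj(p,q)-[310,190])*6: cv2.circle(a,tuple(int(i) for i in uv),3,(255,0,0),-1)
cv2.imwrite('pics/s9.png',a)
print([(np.array(d['location']).round(3).tolist(),round(d['p'],2)) for d in cams.look_for(p,'tile_1')])
p=cams.camera('top');print([(np.array(d['location']).round(3).tolist(),round(d['p'],2)) for d in cams.spot_point(p,'tile_1')])"
```

```text
[[226.6264761  208.77024687]
 [340.63930061 188.94709122]
 [119.39461044  91.63827227]
 [224.21164     75.2016166 ]]
[([0.537, -0.142, 0.122], 0.82), ([0.529, -0.185, 0.066], 0.66), ([0.514, -0.183, 0.09], 0.59)]
[([0.532, -0.109, 0.108], 0.45)]
```

View pics/s9.png

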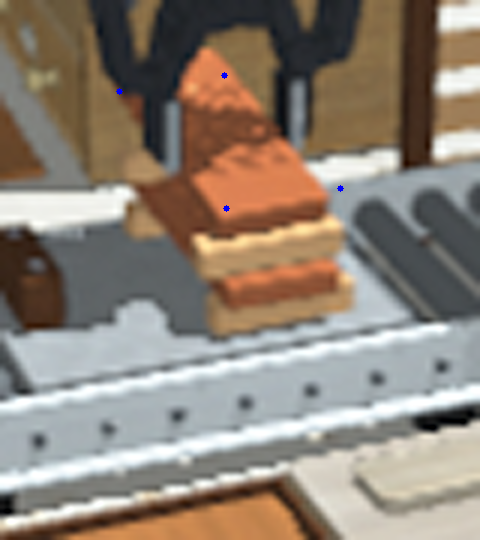

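>>> {"op": "servo_tool", "data": {
  "moves": [
    {"dp":[0,0,-0.005],"turn":0},
    {"dp":[0,0,-0.01],"turn":0},
    {"dp":[-0.005,0,-0.01],"turn":0},
    {"dp":[-0.012,0,-0.01],"turn":0},
    {"dp":[-0.016,0,-0.01],"turn":0},
    {"dp":[-0.016,0,-0.01],"turn":0},
    {"dp":[-0.016,0,-0.01],"turn":0}
  ]
}}

```text
time_s: 34.6
ee_pos: [0.5316, -0.1413, 0.1221]
ee_rot: [-0.0, 0.707, 0.707, -0.0]
ft_force: [-0.3, 0.7, -2.5]
opening: 0.0547
grasp_force: 53.7
```

```bash
python3 -c "
from m import *
plan((.532,-.1255,.1035,90))
p=cams.camera('side')
print([(np.array(d['location']).round(3).tolist(),round(d['p'],2)) for d in cams.spot_point(p,'tile_1')])
f=p['frame'].astype(int)
p=cams.camera('top');print([(np.array(d['location']).round(3).tolist(),round(d['p'],2)) for d in cams.spot_point(p,'tile_1')])
f=p['frame'].astype(int)
m=np.zeros(f.shape[:2],bool); m[195:245,330:390]=1
m&=(f[...,0]>1.59*f[...,1])
comps(p,m,0.125,15,'tile')
b=cv2.resize(p['frame'][180:245,325:395,::-1],None,fx=7,fy=7,interpolation=2)
cv2.imwrite('pics/t9.png',b)
"
```

```text
t 34.6 pos [ 0.5316 -0.1413  0.1221] ang 89.99 op 0.0547 grip 53.7 ft [-0.3  0.7 -2.5]
(0.532, -0.1255, 0.1035, 90) dp [0.0158, 0.0004, 0.0186] turn -0.0
[([0.534, -0.124, 0.122], 0.84), ([0.534, -0.122, 0.076], 0.57)]
[([0.533, -0.127, 0.122], 0.46)]
tile n 95 mean [ 0.5334 -0.079 ] rect [ 0.5299 -0.0784] [39. 46.] ang -59.4
```

View pics/t9.png

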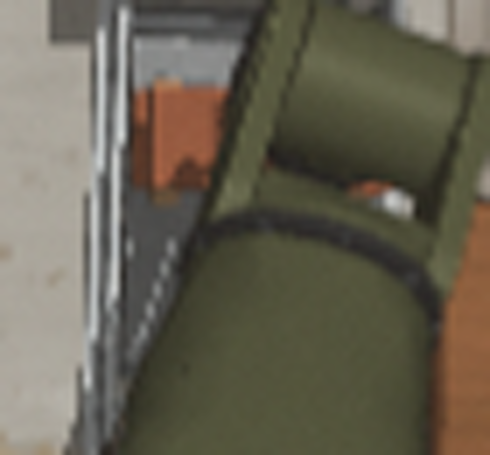

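```bash
python3 -c "
from m import *
p=cams.camera('top')
print(ray(p,[(325-.5+152/7,180+130/7)],.13),ray(p,[(325-.5+133/7,180+135/7)],.087))
f=p['frame'].astype(int)
for r in (195,198,201,204,206): print(r,[tuple(x) for x in f[r,341:350]])
p=cams.camera('side');f=p['frame'].astype(int)
for d in cams.look_for(p,'tile_1'): print(d['location'],d['p'])
# near end edge of top tile: sample brightness along column
for x in (.525,.54):
  for y in np.arange(-.215,-.185,.003):
    u,v=proj(p,[[x,y,.121]])[0]; print(x,round(y,3),f[int(round(v)),int(round(u))])
"
```

```text
[[ 0.5345671  -0.06314473  0.13      ]] [[ 0.53531868 -0.0560596   0.087     ]]
195 [(np.int64(146), np.int64(147), np.int64(146)), (np.int64(195), np.int64(197), np.int64(196)), (np.int64(74), np.int64(67), np.int64(63)), (np.int64(121), np.int64(74), np.int64(54)), (np.int64(149), np.int64(89), np.int64(64)), (np.int64(85), np.int64(55), np.int64(41)), (np.int64(153), np.int64(91), np.int64(64)), (np.int64(149), np.int64(90), np.int64(64)), (np.int64(147), np.int64(88), np.int64(63))]
198 [(np.int64(153), np.int64(155), np.int64(154)), (np.int64(197), np.int64(200), np.int64(199)), (np.int64(63), np.int64(61), np.int64(58)), (np.int64(77), np.int64(51), np.int64(39)), (np.int64(85), np.int64(55), np.int64(41)), (np.int64(85), np.int64(54), np.int64(41)), (np.int64(153), np.int64(92), np.int64(65)), (np.int64(149), np.int64(89), np.int64(63)), (np.int64(149), np.int64(89), np.int64(62))]
201 [(np.int64(180), np.int64(182), np.int64(181)), (np.int64(101), np.int64(101), np.int64(99)), (np.int64(65), np.int64(57), np.int64(52)), (np.int64(92), np.int64(60), np.int64(45)), (np.int64(88
[... 910 characters left out ...]
nt64(82), np.int64(58)), (np.int64(125), np.int64(80), np.int64(58)), (np.int64(86), np.int64(59), np.int64(45))]
[0.5348, -0.1592, 0.1318] 0.96
[0.5136, -0.178, 0.0902] 0.71
0.525 -0.215 [124  97  70]
0.525 -0.212 [123  94  67]
0.525 -0.209 [125  80  53]
0.525 -0.206 [125  80  53]
0.525 -0.203 [127  75  49]
0.525 -0.2 [127  75  49]
0.525 -0.197 [145  85  56]
0.525 -0.194 [145  85  56]
0.525 -0.191 [160  95  61]
0.525 -0.188 [216 128  82]
0.54 -0.215 [130 100  70]
0.54 -0.212 [130 100  70]
0.54 -0.209 [123  79  53]
0.54 -0.206 [123  79  53]
0.54 -0.203 [128  78  51]
0.54 -0.2 [124  73  47]
0.54 -0.197 [122  73  47]
0.54 -0.194 [145  84  55]
0.54 -0.191 [160  94  61]
0.54 -0.188 [215 126  82]
```

>>> {"op": "servo_tool", "data": {
  "moves": [
    {"dp":[0.004,0,0],"turn":0},
    {"dp":[0.004,0,0.005],"turn":0},
    {"dp":[0.004,0,0.009],"turn":0},
    {"dp":[0.004,0,0.011],"turn":0},
    {"dp":[0.004,0,0.013],"turn":0},
    {"dp":[0.004,0,0.015],"turn":0},
    {"dp":[0.004,0,0.016],"turn":0},
    {"dp":[0.004,0,0.017],"turn":0},
    {"dp":[0.004,0,0.017],"turn":0}
  ]
}}

```text
time_s: 35.85
ee_pos: [0.5326, -0.1371, 0.1065]
ee_rot: [0.001, 0.707, 0.707, 0.001]
ft_force: [-0.8, 4.3, 10.7]
opening: 0.0542
grasp_force: 55.7
```

>>> {"op": "servo_tool", "data": {
  "moves": [
    {"dp":[0,0,0],"turn":0},
    {"dp":[0,0,0.001],"turn":0},
    {"dp":[0,0,0.0015],"turn":0},
    {"dp":[0,0,0.0015],"turn":0}
  ],
  "force": 20
}}

```text
time_s: 36.25
ee_pos: [0.5326, -0.137, 0.1051]
ee_rot: [0.001, 0.707, 0.707, 0.001]
ft_force: [-0.4, 4.8, 10.5]
opening: 0.0543
grasp_force: 56.0
```

```bash
python3 -c "
from m import *
plan((.532,-.1255,.1035,90))
p=cams.camera('side')
for l in ['stick_1','carrier','tile_1']: print(l,[(np.array(d['location']).round(3).tolist(),round(d['p'],2)) for d in cams.spot_point(p,l)])
"
```

```text
t 36.25 pos [ 0.5326 -0.137   0.1051] ang 90.04 op 0.0543 grip 56.0 ft [-0.4  4.8 10.5]
(0.532, -0.1255, 0.1035, 90) dp [0.0115, -0.0006, 0.0016] turn 0.0
stick_1 [([0.47, -0.418, 0.018], 0.7), ([0.531, -0.073, 0.064], 0.6), ([0.525, -0.178, 0.1], 0.55), ([0.47, -0.367, 0.016], 0.5), ([0.47, -0.318, 0.015], 0.5), ([0.534, -0.179, 0.063], 0.42), ([0.537, -0.177, 0.066], 0.33)]
carrier [([0.47, -0.319, 0.012], 0.75), ([0.533, -0.122, 0.045], 0.65), ([0.532, -0.175, 0.095], 0.65)]
tile_1 [([0.53, -0.123, 0.075], 0.7), ([0.611, -0.341, 0.024], 0.6)]
```

>>> {"op": "servo_tool", "data": {
  "moves": [
    {"dp":[0,0,0],"turn":0},
    {"dp":[0,0,0],"turn":0},
    {"dp":[0,0,0],"turn":0}
  ],
  "claw": 0.06
}}

```text
time_s: 36.75
ee_pos: [0.5316, -0.1373, 0.1036]
ee_rot: [-0.0, 0.707, 0.707, -0.0]
ft_force: [-0.6, 0.5, -0.2]
opening: 0.0598
grasp_force: 0.0
```

>>> {"op": "servo_tool", "data": {
  "moves": [
    {"dp":[0,0,0],"turn":0},
    {"dp":[0,0,0],"turn":0},
    {"dp":[0,0,0],"turn":0}
  ],
  "claw": 0.072
}}

```text
time_s: 37.05
ee_pos: [0.5317, -0.1372, 0.1038]
ee_rot: [-0.0, 0.707, 0.707, -0.0]
ft_force: [0.2, 0.4, 0.5]
opening: 0.0721
grasp_force: 0.0
```

>>> {"op": "servo_tool", "data": {
  "moves": [
    {"dp":[0,0,-0.01],"turn":0},
    {"dp":[0,0,-0.03],"turn":0},
    {"dp":[0,0,-0.06],"turn":0},
    {"dp":[0,0.0,-0.08],"turn":0},
    {"dp":[0,-0.05,-0.08],"turn":0},
    {"dp":[0,-0.1,-0.08],"turn":0},
    {"dp":[0,-0.15,-0.08],"turn":0},
    {"dp":[0,-0.18,-0.08],"turn":0},
    {"dp":[0,-0.18,-0.08],"turn":0},
    {"dp":[0,-0.18,-0.08],"turn":0}
  ]
}}

```text
time_s: 38.05
ee_pos: [0.352, -0.1375, 0.1848]
ee_rot: [0.001, 0.707, 0.707, 0.0]
ft_force: [-0.0, 0.3, -0.2]
opening: 0.0723
grasp_force: 0.0
```

```bash
python3 -c "
from m import *
plan((.405,-.127,.13,90))
p=cams.camera('side')
a=cv2.resize(p['frame'][190:280,300:400,::-1],None,fx=6,fy=6,interpolation=2)
b=[]
for l in ['stick_1','carrier','tile_1','push_block']: print(l,[(np.array(d['location']).round(3).tolist(),round(d['p'],2)) for d in cams.spot_point(p,l)])
p=cams.camera('top')
c=cv2.resize(p['frame'][165:245,325:395,::-1],None,fx=3,fy=3,interpolation=2)
o=np.zeros((540,800,3),np.uint8);o[:,:590]=a[:,:590];o[:c.shape[0],590:]=c[:,:210]
cv2.imwrite('pics/f1.png',o)
for l in ['stick_1','carrier','tile_1','push_block']: print(l,[(np.array(d['location']).round(3).tolist(),round(d['p'],2)) for d in cams.spot_point(p,l)])
f=p['frame'].astype(int)
m=np.zeros(f.shape[:2],bool); m[180:225,338:390]=1
m&=(f[...,0]>1.59*f[...,1])
m=cv2.morphologyEx(m.astype(np.uint8),cv2.MORPH_CLOSE,np.ones((3,3)))
comps(p,m,0.118,30,'tile')
"
```

```text
t 38.05 pos [ 0.352  -0.1375  0.1848] ang 89.98 op 0.0723 grip 0.0 ft [-0.   0.3 -0.2]
(0.405, -0.127, 0.13, 90) dp [0.0106, 0.0529, 0.0549] turn -0.0
stick_1 [([0.471, -0.42, 0.016], 0.83), ([0.47, -0.362, 0.018], 0.81), ([0.532, -0.072, 0.094], 0.59), ([0.526, -0.177, 0.1], 0.48), ([0.535, -0.18, 0.065], 0.4), ([0.538, -0.076, 0.061], 0.39)]
carrier [([0.536, -0.123, 0.046], 0.61)]
tile_1 [([0.531, -0.122, 0.102], 0.74), ([0.532, -0.123, 0.073], 0.49)]
push_block []
stick_1 [([0.424, 0.542, 0.016], 0.67), ([0.472, -0.413, 0.015], 0.47), ([0.466, -0.365, 0.014], 0.46), ([0.467, -0.318, 0.011], 0.46), ([0.429, -0.124, 0.071], 0.17)]
carrier [([0.531, -0.126, 0.048], 0.58)]
tile_1 [([0.537, -0.124, 0.101], 0.75)]
push_block [([0.431, -0.126, 0.071], 0.84), ([0.468, -0.415, 0.012], 0.49)]
tile n 451 mean [ 0.5326 -0.1246] rect [ 0.5318 -0.1242] [136.  51.] ang 89.4
```

View pics/f1.png

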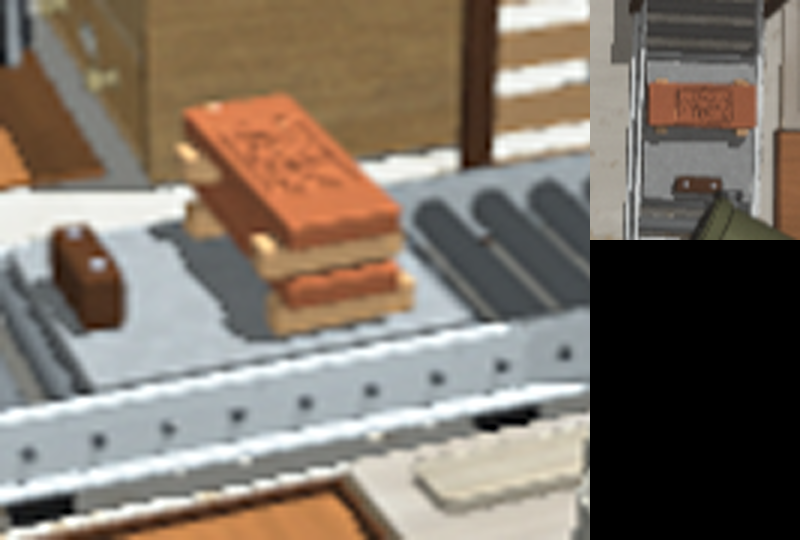

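>>> {"op": "servo_tool", "data": {
  "moves": [
    {"dp":[0.01,0.02,0.02],"turn":0},
    {"dp":[0.0105,0.036,0.05],"turn":0},
    {"dp":[0.0105,0.036,0.08],"turn":0},
    {"dp":[0.0105,0.036,0.105],"turn":0},
    {"dp":[0.0105,0.036,0.116],"turn":0},
    {"dp":[0.0105,0.036,0.116],"turn":0},
    {"dp":[0.0105,0.036,0.116],"turn":0},
    {"dp":[0.0105,0.036,0.116],"turn":0}
  ],
  "claw": 0,
  "force": 20
}}

```text
time_s: 39.35
ee_pos: [0.3883, -0.127, 0.069]
ee_rot: [0.001, 0.707, 0.707, 0.0]
ft_force: [0.2, -0.1, -0.0]
opening: 0.0003
grasp_force: 0.0
```

>>> {"op": "servo_tool", "data": {
  "moves": [
    {"dp":[0,0.001,0],"turn":0},
    {"dp":[0,0.002,0],"turn":0},
    {"dp":[0,0.004,0],"turn":0},
    {"dp":[0,0.006,0],"turn":0},
    {"dp":[0,0.008,0],"turn":0},
    {"dp":[0,0.01,0],"turn":0},
    {"dp":[0,0.012,0],"turn":0},
    {"dp":[0,0.014,0],"turn":0},
    {"dp":[0,0.016,0],"turn":0},
    {"dp":[0,0.018,0],"turn":0},
    {"dp":[0,0.02,0],"turn":0},
    {"dp":[0,0.022,0],"turn":0}
  ]
}}

```text
time_s: 40.55
ee_pos: [0.4099, -0.1268, 0.0678]
ee_rot: [0.0, 0.707, 0.707, -0.0]
ft_force: [-0.8, -0.7, -0.4]
opening: 0.0001
grasp_force: 0.3
```

```bash
python3 -c "
from m import *
plan((.58,-.127,.069,90))
p=cams.camera('side')
for l in ['stick_1','carrier','tile_1','push_block']: print(l,[(np.array(d['location']).round(3).tolist(),round(d['p'],2)) for d in cams.spot_point(p,l)])"
```

```text
t 40.55 pos [ 0.4099 -0.1268  0.0678] ang 90.02 op 0.0001 grip 0.3 ft [-0.8 -0.7 -0.4]
(0.58, -0.127, 0.069, 90) dp [-0.0003, 0.1701, -0.0012] turn 0.0
stick_1 [([0.469, -0.317, 0.017], 0.76), ([0.471, -0.367, 0.017], 0.65), ([0.471, -0.416, 0.016], 0.6), ([0.537, -0.075, 0.063], 0.6), ([0.528, -0.175, 0.097], 0.5), ([0.539, -0.072, 0.094], 0.46), ([0.539, -0.179, 0.063], 0.45), ([0.54, -0.072, 0.066], 0.18), ([0.558, -0.432, 0.02], 0.17)]
carrier [([0.539, -0.124, 0.045], 0.78), ([0.44, -0.127, 0.071], 0.32)]
tile_1 [([0.537, -0.122, 0.101], 0.78), ([0.536, -0.124, 0.077], 0.52)]
push_block [([0.438, -0.127, 0.071], 0.66)]
```

>>> {"op": "servo_tool", "data": {
  "moves": [
    {"dp":[0,0.002,0],"turn":0},
    {"dp":[0,0.004,0],"turn":0},
    {"dp":[0,0.006,0],"turn":0},
    {"dp":[0,0.009,0],"turn":0},
    {"dp":[0,0.012,0],"turn":0},
    {"dp":[0,0.015,0],"turn":0},
    {"dp":[0,0.018,0],"turn":0},
    {"dp":[0,0.021,0],"turn":0},
    {"dp":[0,0.024,0],"turn":0},
    {"dp":[0,0.027,0],"turn":0},
    {"dp":[0,0.03,0],"turn":0},
    {"dp":[0,0.033,0],"turn":0}
  ]
}}

```text
time_s: 42.0
ee_pos: [0.443, -0.1267, 0.0678]
ee_rot: [-0.0, 0.707, 0.707, 0.0]
ft_force: [0.3, -0.5, 0.4]
opening: 0.0001
grasp_force: 0.3
```

>>> {"op": "servo_tool", "data": {
  "moves": [
    {"dp":[0,0.003,0],"turn":0},
    {"dp":[0,0.006,0],"turn":0},
    {"dp":[0,0.009,0],"turn":0},
    {"dp":[0,0.012,0],"turn":0},
    {"dp":[0,0.015,0],"turn":0},
    {"dp":[0,0.018,0],"turn":0},
    {"dp":[0,0.021,0],"turn":0},
    {"dp":[0,0.024,0],"turn":0},
    {"dp":[0,0.027,0],"turn":0},
    {"dp":[0,0.03,0],"turn":0},
    {"dp":[0,0.033,0],"turn":0},
    {"dp":[0,0.036,0],"turn":0}
  ]
}}

```text
time_s: 43.2
ee_pos: [0.479, -0.1267, 0.0678]
ee_rot: [-0.0, 0.707, 0.707, -0.0]
ft_force: [-1.3, -0.2, 0.5]
opening: -0.0002
grasp_force: 0.3
```

>>> {"op": "servo_tool", "data": {
  "moves": [
    {"dp":[0,0.003,0],"turn":0},
    {"dp":[0,0.006,0],"turn":0},
    {"dp":[0,0.009,0],"turn":0},
    {"dp":[0,0.012,0],"turn":0},
    {"dp":[0,0.015,0],"turn":0},
    {"dp":[0,0.018,0],"turn":0},
    {"dp":[0,0.021,0],"turn":0},
    {"dp":[0,0.024,0],"turn":0},
    {"dp":[0,0.027,0],"turn":0},
    {"dp":[0,0.03,0],"turn":0},
    {"dp":[0,0.033,0],"turn":0},
    {"dp":[0,0.036,0],"turn":0}
  ]
}}

```text
time_s: 44.4
ee_pos: [0.515, -0.1267, 0.0678]
ee_rot: [-0.0, 0.707, 0.707, -0.0]
ft_force: [-0.8, -0.4, 0.8]
opening: -0.0001
grasp_force: 0.3
```

```bash
python3 -c "
from m import *
plan((.58,-.127,.069,90))
p=cams.camera('side')
for l in ['stick_1','carrier','tile_1','push_block']: print(l,[(np.array(d['location']).round(3).tolist(),round(d['p'],2)) for d in cams.spot_point(p,l)])"
```

```text
t 44.4 pos [ 0.515  -0.1267  0.0678] ang 90.02 op -0.0001 grip 0.3 ft [-0.8 -0.4  0.8]
(0.58, -0.127, 0.069, 90) dp [-0.0003, 0.065, -0.0012] turn 0.0
stick_1 [([0.471, -0.414, 0.016], 0.69), ([0.467, -0.365, 0.016], 0.66), ([0.644, -0.182, 0.065], 0.65), ([0.47, -0.319, 0.015], 0.59), ([0.643, -0.074, 0.093], 0.54), ([0.632, -0.176, 0.1], 0.54), ([0.642, -0.075, 0.064], 0.45)]
carrier [([0.643, -0.127, 0.044], 0.73), ([0.644, -0.124, 0.1], 0.39)]
tile_1 [([0.644, -0.123, 0.101], 0.84), ([0.638, -0.126, 0.076], 0.68), ([0.634, -0.178, 0.099], 0.18)]
push_block [([0.542, -0.13, 0.071], 0.6)]
```

>>> {"op": "servo_tool", "data": {
  "moves": [
    {"dp":[0,0.003,0],"turn":0},
    {"dp":[0,0.006,0],"turn":0},
    {"dp":[0,0.009,0],"turn":0},
    {"dp":[0,0.012,0],"turn":0},
    {"dp":[0,0.015,0],"turn":0},
    {"dp":[0,0.018,0],"turn":0},
    {"dp":[0,0.021,0],"turn":0},
    {"dp":[0,0.024,0],"turn":0},
    {"dp":[0,0.027,0],"turn":0},
    {"dp":[0,0.03,0],"turn":0},
    {"dp":[0,0.033,0],"turn":0},
    {"dp":[0,0.036,0],"turn":0}
  ]
}}

```text
time_s: 45.85
ee_pos: [0.551, -0.1267, 0.0678]
ee_rot: [0.0, 0.707, 0.707, -0.0]
ft_force: [-1.7, -0.7, -0.1]
opening: -0.0001
grasp_force: 0.3
```

>>> {"op": "servo_tool", "data": {
  "moves": [
    {"dp":[0,0.003,0],"turn":0},
    {"dp":[0,0.006,0],"turn":0},
    {"dp":[0,0.009,0],"turn":0},
    {"dp":[0,0.011,0],"turn":0},
    {"dp":[0,0.013,0],"turn":0},
    {"dp":[0,0.015,0],"turn":0},
    {"dp":[0,0.017,0],"turn":0},
    {"dp":[0,0.019,0],"turn":0},
    {"dp":[0,0.021,0],"turn":0},
    {"dp":[0,0.023,0],"turn":0},
    {"dp":[0,0.025,0],"turn":0},
    {"dp":[0,0.027,0],"turn":0}
  ]
}}

```text
time_s: 47.05
ee_pos: [0.5779, -0.1267, 0.0678]
ee_rot: [0.0, 0.707, 0.707, -0.0]
ft_force: [-0.4, -0.4, -0.0]
opening: -0.0
grasp_force: 0.3
```

```bash
python3 -c "
from m import *
plan((.585,-.127,.069,90))
for n in ('side','top'):
  p=cams.camera(n)
  for l in ['stick_1','carrier','tile_1','push_block']: print(l,[(np.array(d['location']).round(3).tolist(),round(d['p'],2)) for d in cams.spot_point(p,l)])"
```

```text
t 47.05 pos [ 0.5779 -0.1267  0.0678] ang 90.02 op -0.0 grip 0.3 ft [-0.4 -0.4 -0. ]
(0.585, -0.127, 0.069, 90) dp [-0.0003, 0.0071, -0.0012] turn 0.0
stick_1 [([0.472, -0.419, 0.019], 0.85), ([0.472, -0.364, 0.019], 0.73), ([0.469, -0.318, 0.014], 0.7), ([0.704, -0.075, 0.093], 0.52), ([0.705, -0.075, 0.064], 0.42), ([0.697, -0.179, 0.101], 0.4)]
carrier [([0.708, -0.128, 0.043], 0.66)]
tile_1 [([0.706, -0.127, 0.103], 0.86), ([0.712, -0.128, 0.042], 0.73), ([0.658, -0.129, 0.13], 0.58), ([0.423, 0.537, 0.019], 0.56), ([0.704, -0.126, 0.077], 0.51), ([0.471, -0.319, 0.013], 0.16)]
push_block [([0.606, -0.132, 0.072], 0.93), ([0.47, -0.418, 0.015], 0.25)]
stick_1 [([0.532, -0.127, 0.003], 0.74), ([0.47, -0.413, 0.013], 0.66), ([0.47, -0.312, 0.01], 0.46), ([0.467, -0.367, 0.015], 0.41)]
carrier [([0.468, -0.412, 0.012], 0.66), ([0.704, -0.131, 0.045], 0.59)]
tile_1 [([0.618, -0.344, 0.024], 0.61), ([0.709, -0.127, 0.074], 0.4)]
push_block [([0.703, -0.129, 0.047], 0.72), ([0.607, -0.127, 0.072], 0.63)]
```

Continue in 1 mm steps until the force shows the stop.

>>> {"op": "servo_tool", "data": {
  "moves": [
    {"dp":[0,0.001,0],"turn":0},
    {"dp":[0,0.002,0],"turn":0},
    {"dp":[0,0.003,0],"turn":0},
    {"dp":[0,0.004,0],"turn":0},
    {"dp":[0,0.005,0],"turn":0},
    {"dp":[0,0.006,0],"turn":0}
  ]
}}

```text
time_s: 48.15
ee_pos: [0.5838, -0.1267, 0.0678]
ee_rot: [0.0, 0.707, 0.707, -0.0]
ft_force: [-0.5, -0.4, 1.7]
opening: 0.0001
grasp_force: 0.3
```

>>> {"op": "servo_tool", "data": {
  "moves": [
    {"dp":[0,0.0005,0],"turn":0},
    {"dp":[0,0.001,0],"turn":0},
    {"dp":[0,0.001,0],"turn":0}
  ]
}}

```text
time_s: 48.45
ee_pos: [0.5848, -0.1267, 0.0678]
ee_rot: [0.0, 0.707, 0.707, 0.0]
ft_force: [-1.1, 0.4, -0.5]
opening: 0.0001
grasp_force: 0.0
```

>>> {"op": "servo_tool", "data": {
  "moves": [
    {"dp":[0,0.0005,0],"turn":0},
    {"dp":[0,0.001,0],"turn":0},
    {"dp":[0,0.001,0],"turn":0}
  ]
}}

```text
time_s: 48.75
ee_pos: [0.5855, -0.1267, 0.0678]
ee_rot: [-0.0, 0.707, 0.707, -0.0]
ft_force: [-3.4, -1.1, 1.3]
opening: 0.0002
grasp_force: 1.5
```

>>> {"op": "servo_tool", "data": {
  "moves": [
    {"dp":[0,0.0005,0],"turn":0},
    {"dp":[0,0.001,0],"turn":0},
    {"dp":[0,0.001,0],"turn":0}
  ]
}}

```text
time_s: 49.05
ee_pos: [0.5857, -0.1267, 0.0677]
ee_rot: [-0.001, 0.707, 0.707, -0.001]
ft_force: [-12.0, -0.2, 6.4]
opening: 0.0001
grasp_force: 5.8
```

>>> {"op": "servo_tool", "data": {
  "moves": [
    {"dp":[0,-0.0005,0],"turn":0},
    {"dp":[0,-0.001,0],"turn":0},
    {"dp":[0,-0.0015,0],"turn":0},
    {"dp":[0,-0.002,0],"turn":0},
    {"dp":[0,-0.002,0],"turn":0}
  ]
}}

```text
time_s: 49.55
ee_pos: [0.5848, -0.1267, 0.0679]
ee_rot: [0.0, 0.707, 0.707, 0.0]
ft_force: [-0.1, -0.0, -0.5]
opening: 0.0001
grasp_force: 0.0
```

>>> {"op": "servo_tool", "data": {
  "moves": [
    {"dp":[0,-0.01,0],"turn":0},
    {"dp":[0,-0.03,0],"turn":0},
    {"dp":[0,-0.06,0],"turn":0},
    {"dp":[0,-0.1,-0.02],"turn":0},
    {"dp":[0,-0.14,-0.06],"turn":0},
    {"dp":[0,-0.17,-0.1],"turn":0},
    {"dp":[0,-0.18,-0.13],"turn":0},
    {"dp":[0,-0.18,-0.13],"turn":0},
    {"dp":[0,-0.18,-0.13],"turn":0}
  ]
}}

```text
time_s: 50.45
ee_pos: [0.4049, -0.1269, 0.1985]
ee_rot: [0.001, 0.707, 0.707, 0.0]
ft_force: [0.3, -0.3, -0.5]
opening: -0.0001
grasp_force: 0.0
```

```bash
python3 -c "
from m import *
plan()
for n in ('side','top'):
  p=cams.camera(n)
  for l in ['stick_1','carrier','tile_1','push_block']: print(l,[(np.array(d['location']).round(3).tolist(),round(d['p'],2)) for d in cams.spot_point(p,l)])
  if n=='side': cv2.imwrite('pics/end.png',cv2.resize(p['frame'][160:270,290:450,::-1],None,fx=5,fy=5,interpolation=2))"
```

```text
t 50.45 pos [ 0.4049 -0.1269  0.1985] ang 90.0 op -0.0001 grip 0.0 ft [ 0.3 -0.3 -0.5]
stick_1 [([0.471, -0.366, 0.014], 0.53), ([0.714, -0.079, 0.063], 0.51), ([0.471, -0.319, 0.016], 0.51), ([0.473, -0.419, 0.018], 0.5), ([0.713, -0.075, 0.092], 0.42), ([0.704, -0.18, 0.096], 0.4), ([0.656, -0.128, 0.13], 0.26)]
carrier [([0.716, -0.126, 0.044], 0.69)]
tile_1 [([0.707, -0.076, 0.094], 0.67), ([0.714, -0.128, 0.102], 0.5), ([0.714, -0.127, 0.075], 0.42)]
push_block [([0.614, -0.132, 0.072], 0.92), ([0.714, -0.076, 0.093], 0.74), ([0.47, -0.32, 0.017], 0.15)]
stick_1 [([0.466, -0.366, 0.016], 0.59), ([0.472, -0.314, 0.014], 0.56), ([0.47, -0.414, 0.012], 0.46)]
carrier [([0.712, -0.129, 0.048], 0.89)]
tile_1 []
push_block [([0.615, -0.127, 0.071], 0.8)]
```

View pics/end.png

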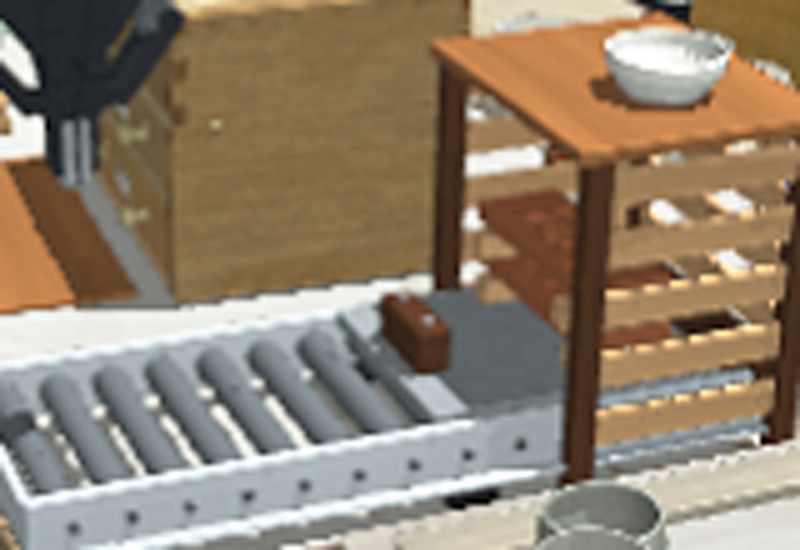

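The picture shows the carrier in the bay, push block at about (415,330), with the stack standing behind the slats. The push ended on a 12 N stop force, and the carrier has stayed at x ≈ 0.715 m since.

```bash
python3 -c "
from cell import job
print(job.finish_job())"
```

```text
the job is handed in; nothing more can be done
None
```

I stacked both tiles level on two sticks each, pushed the carrier home against the stop with the stack still standing, and handed the job in with the arm clear and no pots touched; the hand-in gave no verdict.

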